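# Check the photometer with its reference glass

### The arm

A 6-joint arm with a two-finger parallel gripper is mounted at the origin on the work surface. World frame = base frame: x ahead of the robot, y to its left, z up, the work surface at z = 0. Lengths are in m, angles in rad, forces in N, time in s.
With the tool pointing down it reaches from about 0.275 to 1 m from the base axis. Payload 8.4 kg.
Tool frame: the origin (TCP) lies at the very end of the fingers, on their centre line; the grasp point (between the pads) lies 19 mm behind it (arm.grip_point_offset is the distance from the TCP to the grasp point, in m); z points along the fingers, y is the direction in which the jaws open and shut (so a half turn about z gives the same grasp; the last joint's range is limited). The gripper opens to 85 mm and grips with 20 to 120 N. Pads are 22 mm wide; open, the fingers measure 114 mm over their backs; the gripper's body (76 mm by 85 mm) begins 54 mm behind the grasp point. The pads swing forward as they close: fully open they stand 13 mm farther back than shut.
Start: joints at [-1.299, 0.353, 1.633, -0, 1.155, -0.002], TCP at [0.169, -0.602, 0.231] pointing down, gripper open.
Joint ranges: [-2.63, 2.63], [-0.92, 2.1], [0.06, 2.66], [-1.3, 4.44], [0, 2.69], [-3.02, 3.02]. Speed limits (rad/s): [2.22, 2.22, 2.79, 3.14, 3.14, 3.14].

### API

Orientations are given as a unit quaternion [x, y, z, w].
In Python, from station import arm gives the robot as it stands. The module is installed in compiled form; this text tells all that it offers.
- The arm moves only by the tool servo_tool, never from a script. Its argument "steps" is a list of rows, each a list of 7 numbers: the shift along the tool's x, y, z in units of 40 mm (1.0 is 40 mm), then the turn, a rotation vector about the tool's x, y, z in units of 5 degrees (1.0 is 5 degrees), then the opening, from -1 (shut) to 1 (fully open). In form: [[tx, ty, tz, rx, ry, rz, gripper], ...]. A call has 1 to 20 rows; each row shifts and turns the commanded pose from where the row before left it, along the tool's axes as they then stand; what a row does not reach is not made up. A row lasts 1/12 s, in which the tool goes at most 41.7 mm and 7.16 degrees, less where a joint would pass 70% of its speed; a pose out of reach is approached as far as the arm can. A call is refused whole if a number of a shift passes 1 or a number of a turn 1, either way. A call with a gripper value outside its range is refused whole. The fingers move at their own pace and stop on an object; the grip force is fixed at half the most. Time passes only in rows, so rows that do not move let the fingers close. It gives the time, the measured TCP pose, the force and the opening at its end, in the units of the state.
- arm.state(): the state, without advancing time (a new reading comes with each control period).
- arm.capture(name): name is "scene" or "top" or "wrist"; returns (picture, depth): 384x512x3 uint8, red, green, blue; 384x512 float32, m along the optical axis (not along the pixel's ray), 0 where there is no reading.
- arm.camera_model(name): a dict with "camera_matrix" (3x3 intrinsics, pixels), "R" (3x3) and "t" (3): a world point X has camera coordinates R X + t. Camera axes: x right, y down, z forward; pixel columns grow to the right and rows downward; lengths in m; the calibration is good to about 2 mm. A picture is of the moment at which its call begins: read the wrist's pose just before it. camera_model takes no time and is no camera call; for the wrist camera it gives the pose at the moment of the call.
- arm.job_done(): hands the job in, once; it reports no verdict.
The state is a dict: "clock": time; "joint_positions": joint angles; "joint_velocities": joint speeds; "tau": joint torques, N m; "tool_pos": TCP position; "tcp_rot": TCP orientation; "contact_force": force on the tool from outside, world axes, zero at the start; "torque": the same for the moment, N m; "finger_gap": finger opening in m.
Only numpy, scipy, OpenCV 4.12 (cv2) and the standard library are available. Lean on these libraries where they do the work, as an engineer would, in place of code of your own. Each camera call takes 0.05 s, during which the arm holds its last target.

### The job

Check the photometer: take the flat reference glass that lies on the bench and stand it upright on its thin end in the slot at the bottom of the meter's round well, lowering it in rather than dropping it. Then set the black light cap in the collar with its two pins in the two notches, push it down against the spring, twist it a quarter turn clockwise (seen from above) to the stop, and keep hold of it there, seated, for the reading: finish with the cap still in the gripper, do not let go. Leave everything else on the bench where it stands.

Things in the scene. Friction and masses are not known exactly. Their poses are not given: they have to be found in the camera images.
- meter: Charcoal bench photometer, about 260 x 236 mm, deck 78 mm high, fixed (it does not move when pushed), with a screen-and-keys console on its +y side and a round well in its deck. Origin: on the well's upright axis, at bench level; z up, -x is its front. All heights below are above the bench
- rim (a point): on the well's axis, at the height of the top rim (90 mm) of the bright aluminium collar round the well. Collar: outside diameter 74 mm; bore through its inner lip 52.6 mm; the lip is 5 mm thick. x, y, z as the meter's
- notch (a point): top of one of the two notches, 11 mm wide, cut down through the collar's lip at the bore's +y and -y sides (this is the +y one). Below the lip the cap's pins can run only clockwise seen from above, 90 degrees from each notch to a stop (at about 92). Over the last 10 degrees the lip is 2 mm thinner: there the spring lifts the pins 2 mm into their seats
- slot (a point): centre of the floor, 22 mm high, of the slot for the reference glass at the bottom of the well. Slot: 36 mm along the meter's y, 14 mm along its x, mouth at 50 mm, flared above that up to 56 mm. The glass standing in it reaches 124 mm, which is 34 mm above the collar's rim
- glass: Reference glass: smoked glass in a thin aluminium frame, a flat rigid block 102 x 34 x 12 mm (its x, y, z), about 100 g, loose, lying flat on the bench at the start. Origin: centre of its underside. It goes into the slot standing on either of its 34 x 12 mm ends, its 34 mm width along the meter's y
- glass_mid (a point): centre of the reference glass block; 73 mm above the bench and on the well's axis when it stands in the slot
- cap: Black light cap, about 150 g, loose, upright on the bench: a hollow barrel 48 mm across and 71 mm high, chamfered at the foot (bore 42 mm, 66 mm deep: it goes over the standing glass). Origin: centre of its foot; z up. Its foot meets the spring ring at 69 mm, the pins are below the lip with the foot under 64 mm, and it cannot go below 61 mm. Risen into its seat the foot is at 66 mm
- wing (a point): centre of the wing grip on top of the cap, on its axis, 85 mm above its foot: a flat bar 44 mm long (along the cap's x), 14 mm thick (y) and 28 mm high (71 to 99 mm above the foot)
- pin (a point): outer end of one of the cap's two steel bayonet pins, 6 mm thick, which stick out on its +x and -x sides to 31 mm from its axis, 18 mm above its foot; the wing lies in line with them. To enter the notches the cap's x lies along the meter's y, either way round; after the quarter turn it lies along the meter's x
- ring (a joint): travel of the sprung steel ring in the well on which the cap's foot presses: 0 = up, with its top face 69 mm above the bench; 0.008 = fully down (m). Spring force about 4 N at 0 plus 1 N per mm; it pushes the cap up
- vial_a: bystander: capped glass sample vial, 25 mm across, 60 mm high, standing upright; origin at the centre of its foot
- vial_b: bystander: another such vial
- cuvette: bystander: small clear square cuvette, 45 x 12.5 x 12.5 mm, lying flat; origin at the centre of its underside
- beaker: bystander: glass beaker, 68 mm across, 90 mm high; origin at the centre of its foot
- washbottle: bystander: white wash bottle, 66 mm across, about 190 mm high; origin at the centre of its foot
- cuvette_box: bystander: cardboard box 75 x 110 x 45 mm; origin at the centre of its underside
Mind the look-alikes: they are no part of the job. There is more than one size of the glass; the job needs the largest.

How it is judged:
By the outcome, as a careful person would: the job done as asked, in the order asked, and still so for the second after the job is handed in, while the arm keeps its last pose, push and grip.
It also fails if it takes over 64 s, if anything falls off the work surface, if the arm or the gripper's body presses on something with over 40 N, if the wrist force passes 120 N, or if a joint passes its speed limit or range.

## Working session

There is one attempt and no reset: what is moved stays moved. The work goes in short steps, Python scripts to look and compute and a tool call to move; the robot and the scene stay as the last step left them, time stands still between calls to the robot, and variables do not carry over. Pictures are saved under pics/ and viewed, and the job is handed in when it is done.

Besides the shell and the picture viewer there is one more tool, called after "Request:" as name(argument=value, ...) on one line, values as JSON. servo_tool: Moves the arm, as the interface text tells. Its arguments: {"type":"object","properties":{"steps":{"type":"array"}},"required":["steps"]}

```bash
mkdir -p pics
python3 - <<'E'
from station import arm
import cv2,numpy as np
print(arm.state())
for n in ["scene","top","wrist"]:
    m=arm.camera_model(n)
    p,d=arm.capture(n)
    np.savez(f"{n}0.npz",p=p,d=d,**{k:np.array(v) for k,v in m.items() if k in("camera_matrix","R","t")})
    cv2.imwrite(f"pics/{n}0.png",p[:,:,::-1])
    print(n,np.round(m["camera_matrix"],1).tolist(),np.round(m["R"],3).tolist(),np.round(m["t"],3))
print(arm.grip_point_offset)
E
```

```text
{'clock': 0.0, 'joint_positions': array([-1.29938601e+00,  3.53680366e-01,  1.63416339e+00, -4.68307381e-05,
        1.15521649e+00, -2.41321865e-03]), 'joint_velocities': array([-1.70509451e-04,  5.25966868e-05, -8.05948268e-04, -8.12932008e-04,
        9.61681353e-05, -5.02490040e-04]), 'tau': array([-3.35233191e-03, -6.05260491e+01, -3.42069089e+01, -1.61096809e-04,
        9.40304948e-03, -3.57239196e-05]), 'tool_pos': array([ 0.16885256, -0.60123818,  0.23052905]), 'tcp_rot': array([ 9.90640656e-01,  1.36493781e-01, -1.19619448e-04, -7.24299317e-04]), 'contact_force': array([ 0.21602009, -0.35339146, -0.40647738]), 'torque': array([-0.00994084,  0.01503913,  0.01702995]), 'finger_gap': 0.08542214561942216}
scene [[499.1, 0.0, 254.5], [0.0, 499.1, 193.2], [0.0, 0.0, 1.0]] [[0.697, 0.717, 0.008], [0.47, -0.448, -0.76], [-0.542, 0.533, -0.65]] [-0.344 -0.233  2.034]
top [[420.1, 0.0, 260.1], [0.0, 420.1, 187.3], [0.0, 0.0, 1.0]] [[-0.018, -1.0, -0.02], [-0.989, 0.021, -0.147], [0.147, 0.017, -0.989]] [-0.029  0.582  1.638]
wrist [[265.5, 0.0, 253.4], [0.0, 265.5, 194.3], [0.0, 0.0, 1.0]] [[0.27, -0.963, -0.001], [-0.926, -0.26, 0.275], [-0.265, -0.074, -0.961]] [-0.624 -0.035  0.379]
0.0187
```

View pics/scene0.png

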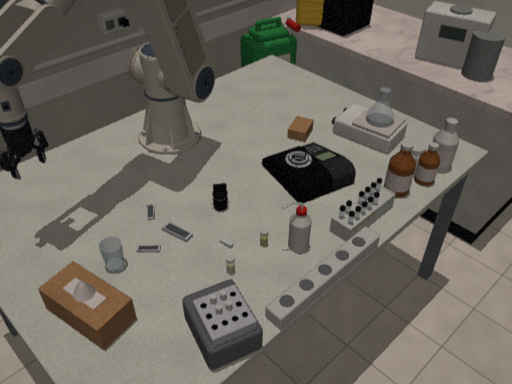

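View pics/top0.png

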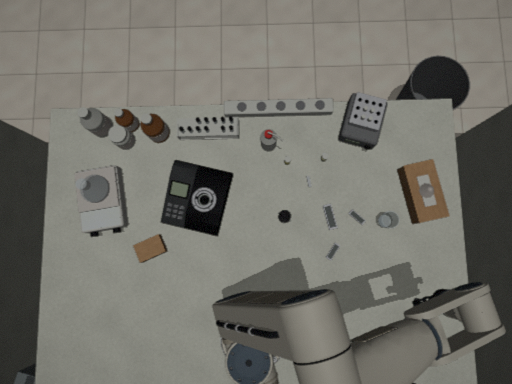

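View pics/wrist0.png

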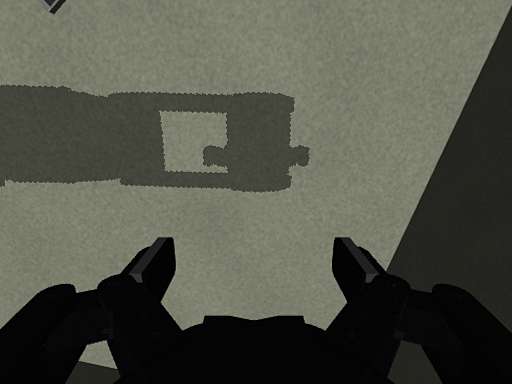

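The scene shows the meter at (307,165), cap at (220,196) and three glass plates at (151,212), (177,231) and (149,248). In the top view the plates are at (329,217), (357,216) and (333,251), the cap at (285,216) and the well at (204,200). I'll measure these from the depth.

```bash
cat > h.py <<'E'
import numpy as np,cv2
from station import arm
from scipy.spatial.transform import Rotation as Rn
def load(n):
    z=np.load(n+".npz"); return z["p"],z["d"],z["camera_matrix"],z["R"],z["t"]
def snap(n,tag):
    m=arm.camera_model(n); p,d=arm.capture(n)
    np.savez(tag+".npz",p=p,d=d,camera_matrix=np.array(m["camera_matrix"]),R=np.array(m["R"]),t=np.array(m["t"]))
    cv2.imwrite(f"pics/{tag}.png",p[:,:,::-1]); return load(tag)
def cloud(d,K,R,t):
    v,u=np.mgrid[:d.shape[0],:d.shape[1]]
    c=np.stack([(u-K[0,2])/K[0,0]*d,(v-K[1,2])/K[1,1]*d,d],-1)
    return (c-t)@R
def onplane(uv,z,K,R,t):
    uv=np.atleast_2d(uv).astype(float)
    r=np.c_[(uv[:,0]-K[0,2])/K[0,0],(uv[:,1]-K[1,2])/K[1,1],np.ones(len(uv))]@R
    C=-R.T@t; return C+r*((z-C[2])/r[:,2])[:,None]
def proj(X,K,R,t):
    c=np.atleast_2d(X)@R.T+t; return (c@K.T)[:,:2]/c[:,2:]
def st():
    s=arm.state(); T=Rn.from_quat(s["tcp_rot"]).as_matrix()
    print("t%.2f"%s["clock"],"q",np.round(s["joint_positions"],3),"p",np.round(s["tool_pos"],4),"F",np.round(s["contact_force"],1),"M",np.round(s["torque"],2),"gap",round(s["finger_gap"],4)); print(np.round(T,3).tolist())
    return s,T
E
python3 - <<'E'
from h import *
for n in ["top0","scene0"]:
    p,d,K,R,t=load(n); X=cloud(d,K,R,t)
    img=cv2.resize(p[150:280,150:380] if n=="top0" else p[130:290,90:370],None,fx=3 if n=="top0" else 2.8,fy=3 if n=="top0" else 2.8,interpolation=cv2.INTER_CUBIC)
    cv2.imwrite(f"pics/{n}_crop.png",img[:,:,::-1])
p,d,K,R,t=load("top0"); X=cloud(d,K,R,t)
bench=X[(d>0)&(np.abs(X[...,2])<.02)]; print("bench z",np.median(bench[:,2]))
m=((X[...,2]>.006)&(d>0)&(X[...,0]>.2)).astype(np.uint8)
n,l,s,c=cv2.connectedComponentsWithStats(m)
for i in range(1,n):
    if s[i,4]>8:
        q=X[l==i]; print(i,np.round(c[i]),s[i,4],np.round(q.mean(0),3),"zmax",round(np.percentile(q[:,2],98),3), np.round(np.degrees(np.arctan2(*np.linalg.svd(q[:,:2]-q[:,:2].mean(0),full_matrices=False)[2][0][::-1])),0))
for uv in [(329,217),(357,216),(333,251)]: print(uv,np.round(onplane(uv,.012,K,R,t),3))
print(onplane((285,216),.095,K,R,t),onplane((204,200),.09,K,R,t))
E
```

```text
bench z 0.0011278416454738014
1 [363. 120.] 2034 [ 0.83  -0.451  0.102] zmax 0.143 170.0
2 [250. 116.] 3137 [ 0.876 -0.004  0.053] zmax 0.105 100.0
36 [123. 126.] 2257 [0.828 0.493 0.11 ] zmax 0.203 -97.0
241 [438. 124.] 15 [ 0.838 -0.78   0.008] zmax 0.011 168.0
331 [269. 140.] 326 [ 0.758 -0.08   0.112] zmax 0.187 74.0
574 [109. 146.] 11 [0.773 0.587 0.009] zmax 0.014 123.0
794 [324. 157.] 48 [ 0.699 -0.301  0.051] zmax 0.067 157.0
898 [287. 160.] 54 [ 0.689 -0.153  0.045] zmax 0.065 -138.0
932 [196. 197.] 4007 [0.545 0.212 0.065] zmax 0.089 168.0
960 [423. 192.] 2292 [ 0.546 -0.67   0.084] zmax 0.12 -169.0
1023 [101. 200.] 3076 [0.539 0.579 0.088] zmax 0.218 179.0
1273 [309. 180.] 46 [ 0.611 -0.238  0.012] zmax 0.018 -171.0
1353 [ 56. 183.] 10 [0.624 0.804 0.008] zmax 0.009 155.0
1723 [330. 216.] 218 [ 0.463 -0.318  0.013] zmax 0.02 -168.0
1807 [285. 216.] 150 [ 0.463 -0.134  0.073] zmax 0.106 -152.0
1816 [357. 217.] 95 [ 0.457 -0.427  0.01 ] zmax 0.016 -138.0
1846 [389. 220.] 265 [ 0.442 -0.543  0.052] zmax 0.094 -86.0
2255 [150. 248.] 624 [0.349 0.396 0.042] zmax 0.054 113.0
2489 [334. 252.] 109 [ 0.322 -0.327  0.01 ] zmax 0.017 137.0
2762 [ 61. 255.] 9 [0.327 0.764 0.008] zmax 0.01 116.0
3475 [145. 282.] 9 [0.215 0.425 0.009] zmax 0.012 -146.0
3630 [465. 293.] 882 [ 0.216 -0.563  0.603] zmax 0.659 100.0
3660 [297. 304.] 2547 [ 0.221 -0.121  0.8  ] zmax 0.891 98.0
(329, 217) [[ 0.46  -0.315  0.012]]
(357, 216) [[ 0.462 -0.427  0.012]]
(333, 251) [[ 0.324 -0.325  0.012]]
[[ 0.46075299 -0.13493649  0.095     ]] [[0.52947294 0.1770658  0.09      ]]
```

```bash
ls pics
```

```text
scene0.png
scene0_crop.png
top0.png
top0_crop.png
wrist0.png
```

View pics/top0_crop.png

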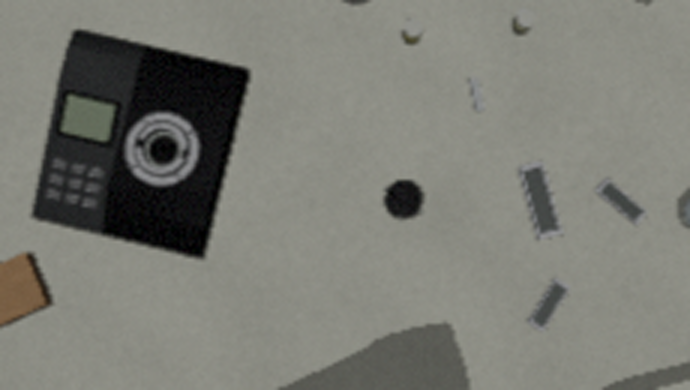

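View pics/scene0_crop.png

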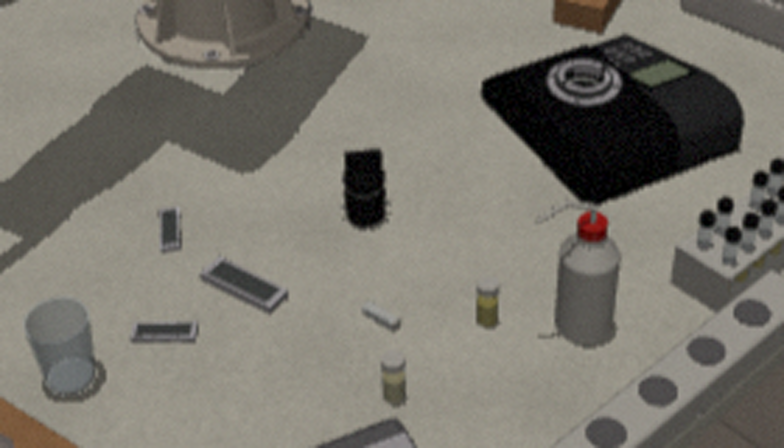

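The largest plate lies at about (0.46,-0.316), yaw about 12°. The cap is at (0.463,-0.134) and the well near (0.53,0.177), with the meter yaw about -12°. I'll move above the plate for a closer look.

Request:
servo_tool(steps=[[0.8, -0.5, 0, 0, 0, 0, 1], [0.8, -0.5, 0, 0, 0, 0, 1], [0.8, -0.5, 0, 0, 0, 0, 1], [0.8, -0.5, 0, 0, 0, 0, 1], [0.8, -0.5, 0, 0, 0, 0, 1], [0.8, -0.5, 0, 0, 0, 0, 1], [0.8, -0.5, 0, 0, 0, 0, 1], [0.8, -0.5, 0, 0, 0, 0, 1], [0.8, -0.5, 0, 0, 0, 0, 1], [0.8, -0.5, 0, 0, 0, 0, 1], [0, 0, 0, 0, 0, 0, 1], [0, 0, 0, 0, 0, 0, 1]])

```text
clock: 1.15
tool_pos: [0.424, -0.3211, 0.2311]
tcp_rot: [0.99, 0.138, -0.0, -0.0]
contact_force: [-0.2, 0.2, 0.4]
finger_gap: 0.0857
```

Run:
```python
from h import *
st(); snap("wrist","w1")
```

```text
t1.15 q [-0.651  0.209  1.832 -0.     1.101  0.642] p [ 0.424  -0.3211  0.2311] F [-0.2  0.2  0.4] M [0.01 0.05 0.05] gap 0.0857
[[0.962, 0.274, -0.0], [0.274, -0.962, 0.0], [-0.0, -0.0, -1.0]]
```

View pics/w1.png

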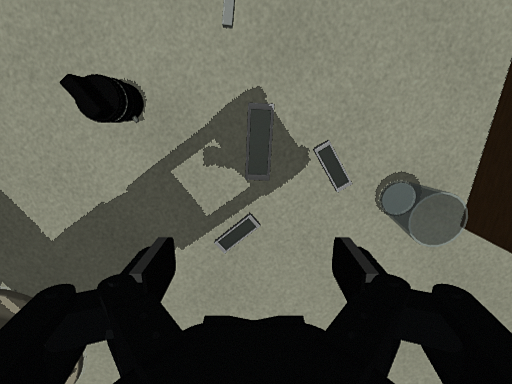

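The wrist view shows the big glass at (259,143), the two smaller ones at (332,165) and (238,232), and the cap at (105,98) with its wing leaning up-left. I'll fit the glass rectangle from depth and colour.

```bash
cat >> h.py <<'E'
def zcomp(tag,zmin,zmax,near,rad=.09):
    p,d,K,R,t=load(tag); X=cloud(d,K,R,t)
    return X[(d>0)&(X[...,2]>zmin)&(X[...,2]<zmax)&(np.hypot(X[...,0]-near[0],X[...,1]-near[1])<rad)]
E
python3 - <<'E'
from h import *
p,d,K,R,t=load("w1"); X=cloud(d,K,R,t)
m=((d>0)&(X[...,2]>.006)&(X[...,2]<.03)).astype(np.uint8)
n,l,s,c=cv2.connectedComponentsWithStats(m)
for i in range(1,n):
    if s[i,4]>60:
        q=X[l==i]; r=cv2.minAreaRect((q[:,:2]*1000).astype(np.float32)); print(c[i].round(),s[i,4],np.median(q[:,2]).round(4),r, "med",np.median(q,0).round(4))
b=X[(d>0)&(abs(X[...,2])<.01)]; print("bench",np.median(b[:,2]), np.percentile(b[:,2],[5,95]))
cv2.imwrite("pics/w1c.png",cv2.resize(p[80:260,180:380],None,fx=3.5,fy=3.2,interpolation=cv2.INTER_CUBIC)[:,:,::-1])
E
```

```text
[228.  13.] 297 0.0126 ((600.7529296875, -238.97315979003906), (28.22641944885254, 12.501312255859375), 9.343132019042969) med [ 0.5995 -0.2396  0.0126]
[490. 160.] 2118 0.0175 ((529.9458618164062, -622.8911743164062), (211.9512939453125, 4.706337928771973), 11.597187995910645) med [ 0.5281 -0.6233  0.0175]
[136. 104.] 281 0.0193 ((468.5353698730469, -149.76123046875), (46.679962158203125, 15.794879913330078), 13.286893844604492) med [ 0.4683 -0.1551  0.0193]
[259. 141.] 1940 0.0123 ((463.7645263671875, -317.2825012207031), (101.78559112548828, 33.9393424987793), 13.142818450927734) med [ 0.4666 -0.3168  0.0123]
[333. 166.] 886 0.0089 ((460.18487548828125, -426.0991516113281), (71.97856140136719, 24.090068817138672), 47.54953384399414) med [ 0.4608 -0.4249  0.0089]
[390. 193.] 298 0.0187 ((446.9700012207031, -516.9497680664062), (21.87854766845703, 55.022552490234375), 73.66822052001953) med [ 0.4486 -0.51    0.0187]
[420. 210.] 168 0.024 ((437.43634033203125, -558.0834350585938), (8.431425094604492, 34.89619445800781), 79.43152618408203) med [ 0.437  -0.5597  0.024 ]
[237. 234.] 727 0.0089 ((325.0792236328125, -322.9761047363281), (24.24601173400879, 71.574462890625), 55.51058578491211) med [ 0.3264 -0.3233  0.0089]
[ 10. 306.] 590 0.0136 ((104.99427032470703, -6.569149017333984), (46.017578125, 40.28191375732422), 88.17002868652344) med [ 0.1099 -0.0049  0.0136]
[ 75. 373.] 190 0.0135 ((-5.631542205810547, -118.85967254638672), (14.183292388916016, 60.94646072387695), 74.50345611572266) med [-0.0079 -0.1188  0.0135]
bench 0.0006211013977707324 [-0.00071674  0.00203987]
```

View pics/w1c.png

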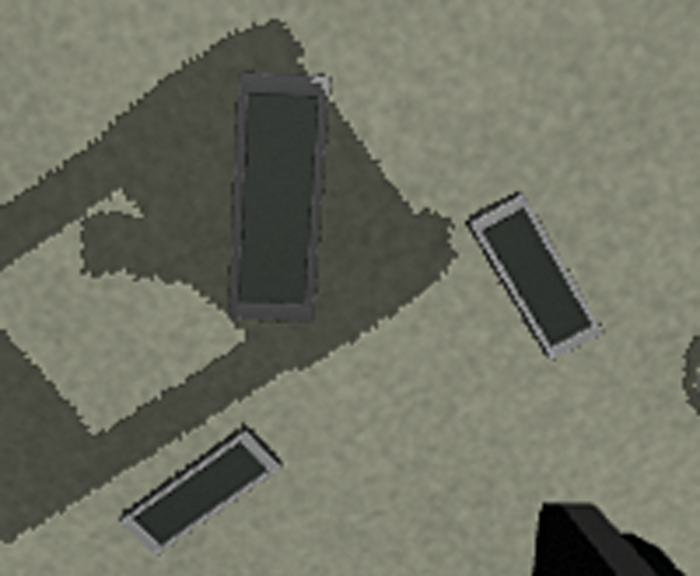

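Request:
servo_tool(steps=[[0, 0, 0, 0, 0, 0.56, 0.2], [0, 0, 0, 0, -1, 0, 0.2], [0, 0, 0, 0, -1, 0, 0.2], [0, 0, 0, 0, -1, 0, 0.2], [0, 0, 0, 0, -1, 0, 0.2], [0, 0, 0, 0, -1, 0, 0.2], [0, 0, 0, 0, -1, 0, 0.2], [0, 0, 0, 0, 0, 0, 0.2], [0, 0, 0, 0, 0, 0, 0.2]])

```text
clock: 1.95
tool_pos: [0.4227, -0.3232, 0.2301]
tcp_rot: [0.96, 0.108, -0.257, 0.028]
contact_force: [-0.1, 0.8, 0.9]
finger_gap: 0.0511
```

Run:
```python
from h import *
s,T=st(); e=np.array([np.cos(np.radians(13.1)),np.sin(np.radians(13.1)),0])
g=np.array([.4638,-.3173,0])+.0365*e
for z in (.06,.0075): print(z,(T.T@(g+[0,0,z]-s["tool_pos"])/.04).round(3))
```

```text
t1.95 q [-0.453  0.444  1.607 -0.318  1.517  0.979] p [ 0.4227 -0.3232  0.2301] F [-0.1  0.8  0.9] M [ 0.05 -0.21  0.01] gap 0.0511
[[0.844, 0.223, -0.488], [0.194, -0.975, -0.11], [-0.5, -0.002, -0.866]]
0.06 [3.811 0.088 2.71 ]
0.0075 [4.467 0.09  3.846]
```

Request:
servo_tool(steps=[[0.76, 0.02, 0.54, 0, 0, 0, 0.2], [0.76, 0.02, 0.54, 0, 0, 0, 0.2], [0.76, 0.02, 0.54, 0, 0, 0, 0.2], [0.76, 0.02, 0.54, 0, 0, 0, 0.2], [0.76, 0.02, 0.54, 0, 0, 0, 0.2], [0, 0, 0, 0, 0, 0, 0.2], [0, 0, 0, 0, 0, 0, 0.2]])

```text
clock: 2.53
tool_pos: [0.498, -0.3096, 0.0611]
tcp_rot: [0.96, 0.108, -0.258, 0.028]
contact_force: [-0.7, 0.0, 0.6]
finger_gap: 0.0512
```

```bash
cat >> h.py <<'E'
def to(g,s=None):
    s=arm.state(); T=Rn.from_quat(s["tcp_rot"]).as_matrix()
    return (T.T@(np.array(g)-s["tool_pos"])/.04).round(3)
E
python3 - <<'E'
from h import *
s,T=st(); e=np.array([np.cos(np.radians(13.1)),np.sin(np.radians(13.1)),0])
g=np.array([.4638,-.3173,0])+.0365*e
for z in (.06,.02,.0075): print(z,to(g+[0,0,z]))
snap("wrist","w2")
E
```

```text
t2.53 q [-0.39   0.725  1.541 -0.3    1.33   1.096] p [ 0.498  -0.3096  0.0611] F [-0.7  0.   0.6] M [ 0.03 -0.19 -0.02] gap 0.0512
[[0.844, 0.222, -0.489], [0.193, -0.975, -0.11], [-0.501, -0.002, -0.865]]
0.06 [ 0.045 -0.007  0.004]
0.02 [ 0.547 -0.005  0.87 ]
0.0075 [ 0.703 -0.004  1.14 ]
```

View pics/w2.png

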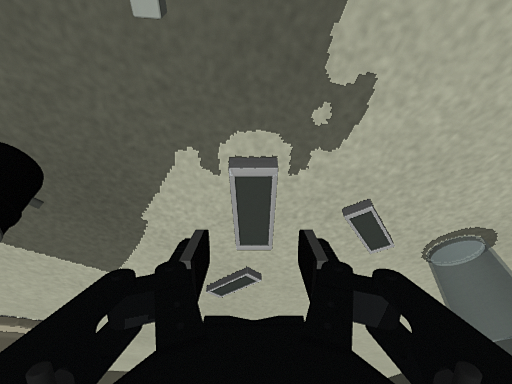

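The glass sits centred between the pads (x≈253, far end at row 160). Descending.

Request:
servo_tool(steps=[[0.28, 0, 0.45, 0, 0, 0, 0.2], [0.27, 0, 0.42, 0, 0, 0, 0.2], [0.05, 0, 0.1, 0, 0, 0, 0.2], [0.05, 0, 0.08, 0, 0, 0, 0.2], [0, 0, 0, 0, 0, 0, 0.2], [0, 0, 0, 0, 0, 0, 0.2]])

```text
clock: 3.08
tool_pos: [0.5015, -0.3095, 0.0142]
tcp_rot: [0.96, 0.108, -0.256, 0.03]
contact_force: [-0.4, -0.4, -0.0]
finger_gap: 0.0511
```

Run:
```python
from h import *
s,T=st(); e=np.array([np.cos(np.radians(13.1)),np.sin(np.radians(13.1)),0])
g=np.array([.4638,-.3173,0])+.0365*e
for z in (.0075,.005): print(z,to(g+[0,0,z]))
p,d,K,R,t=snap("wrist","w3")
cv2.imwrite("pics/w3c.png",cv2.resize(p[130:300,160:350],None,fx=4,fy=3.5,interpolation=cv2.INTER_CUBIC)[:,:,::-1])
```

```text
t3.08 q [-0.388  0.789  1.542 -0.306  1.264  1.12 ] p [ 0.5015 -0.3095  0.0142] F [-0.4 -0.4 -0. ] M [ 0.03 -0.23 -0.04] gap 0.0511
[[0.845, 0.223, -0.486], [0.192, -0.975, -0.112], [-0.499, 0.001, -0.867]]
0.0075 [ 0.04  -0.024  0.17 ]
0.005 [ 0.071 -0.025  0.224]
```

View pics/w3c.png

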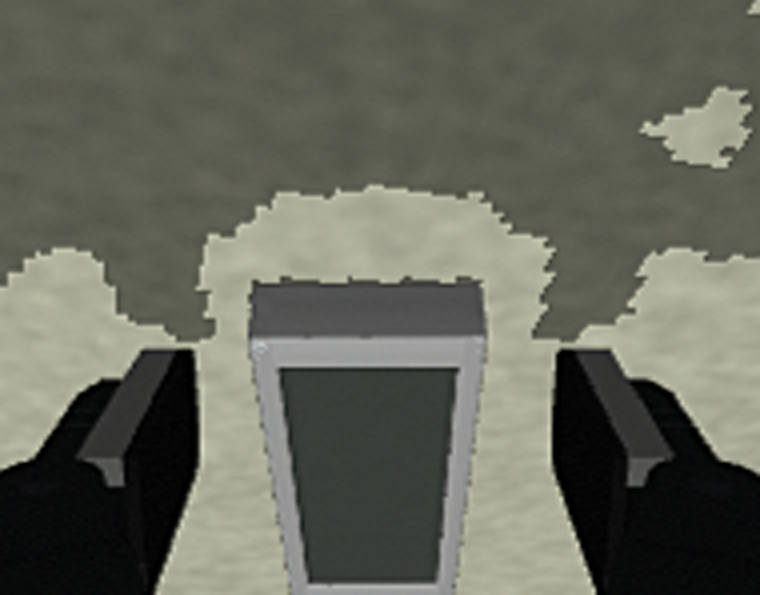

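Request:
servo_tool(steps=[[0.04, -0.02, 0.17, 0, 0, 0, 0.2], [0.02, 0, 0.04, 0, 0, 0, 0.2], [0, 0, 0, 0, 0, 0, 0.2], [0, 0, 0, 0, 0, 0, 0.2]])

```text
clock: 3.47
tool_pos: [0.4986, -0.3085, 0.0037]
tcp_rot: [0.96, 0.108, -0.257, 0.029]
contact_force: [0.6, -0.2, -0.7]
finger_gap: 0.0511
```

Run:
```python
from h import *
s,T=st(); e=np.array([np.cos(np.radians(13.1)),np.sin(np.radians(13.1)),0])
g=np.array([.4638,-.3173,0])+.0365*e
for z in (.0075,.005): print(z,to(g+[0,0,z]))
p,d,K,R,t=snap("wrist","w4")
cv2.imwrite("pics/w4c.png",cv2.resize(p[130:300,160:350],None,fx=4,fy=3.5,interpolation=cv2.INTER_CUBIC)[:,:,::-1])
X=cloud(d,K,R,t)
# pad tip points: lateral
L=(X-s["tool_pos"])@T
m=(d>0)&(abs(L[...,1])<.05)&(L[...,2]>-.06)&(abs(L[...,1])>.02)&(X[...,2]>.004)&(d<.25)
q=L[m]; print(len(q),"max tool z of fingers",np.percentile(q[:,2],[50,90,99,100]))
f=q[(q[:,2]>-.03)]; print(f[np.argsort(f[:,2])[-8:]].round(4))
```

```text
t3.47 q [-0.388  0.801  1.549 -0.308  1.248  1.124] p [ 0.4986 -0.3085  0.0037] F [ 0.6 -0.2 -0.7] M [ 0.06 -0.2  -0.04] gap 0.0511
[[0.844, 0.223, -0.488], [0.193, -0.975, -0.111], [-0.5, -0.0, -0.866]]
0.0075 [-0.034  0.017 -0.089]
0.005 [-0.002  0.017 -0.035]
7974 max tool z of fingers [-0.05293841 -0.020759   -0.00819356 -0.00419334]
[[-0.0013  0.0254 -0.0052]
 [ 0.0006 -0.0258 -0.0052]
 [-0.0009  0.0254 -0.0049]
 [ 0.0004  0.0254 -0.0049]
 [ 0.0016  0.0253 -0.0049]
 [-0.0003  0.0254 -0.0048]
 [ 0.0008  0.0254 -0.0045]
 [-0.0006 -0.026  -0.0042]]
```

View pics/w4c.png

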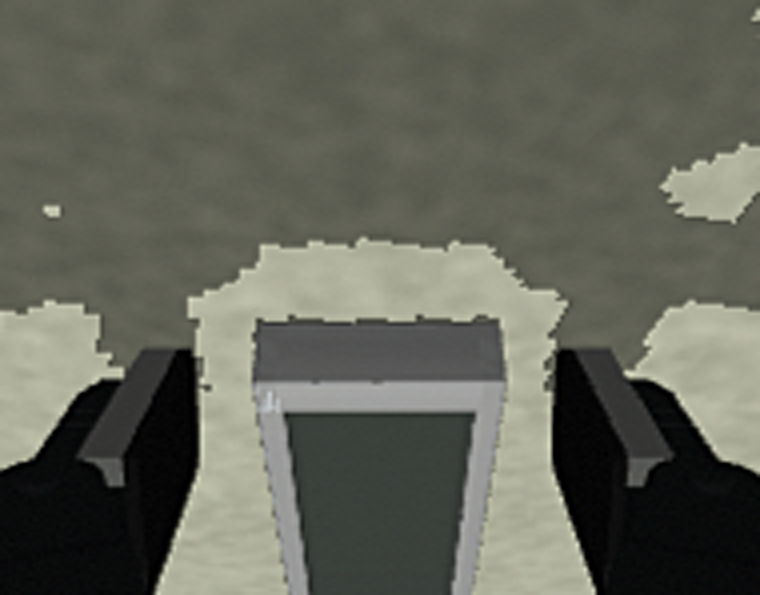

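Request:
servo_tool(steps=[[-0.03, 0, -0.05, 0, 0, 0, 0.2], [0, 0, 0, 0, 0, 0, 0.2], [0, 0, 0, 0, 0, 0, -1], [0, 0, 0, 0, 0, 0, -1], [0, 0, 0, 0, 0, 0, -1], [0, 0, 0, 0, 0, 0, -1], [0, 0, 0, 0, 0, 0, -1], [0, 0, 0, 0, 0, 0, -1]])

```text
clock: 4.18
tool_pos: [0.4992, -0.3087, 0.0067]
tcp_rot: [0.96, 0.108, -0.257, 0.029]
contact_force: [1.3, 0.2, 4.7]
finger_gap: 0.0316
```

Run:
```python
from h import *
s,T=st()
p,d,K,R,t=snap("wrist","w5")
cv2.imwrite("pics/w5c.png",cv2.resize(p[130:300,160:350],None,fx=4,fy=3.5,interpolation=cv2.INTER_CUBIC)[:,:,::-1])
```

```text
t4.18 q [-0.388  0.797  1.548 -0.308  1.252  1.123] p [ 0.4992 -0.3087  0.0067] F [1.3 0.2 4.7] M [ 0.07  0.   -0.09] gap 0.0316
[[0.845, 0.223, -0.487], [0.193, -0.975, -0.112], [-0.5, 0.001, -0.866]]
```

View pics/w5c.png

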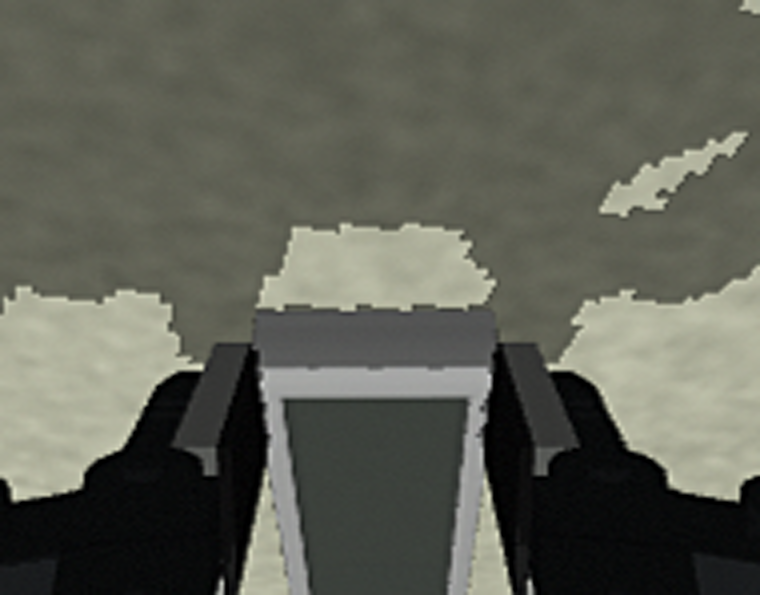

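Gripped: gap 31.6 mm on the 34 mm width, with pads soft. Lifting.

Request:
servo_tool(steps=[[-0.1, 0, -0.17, 0, 0, 0, -1], [-0.3, 0, -0.52, 0, 0, 0, -1], [-0.45, 0, -0.78, 0, 0, 0, -1], [-0.45, 0, -0.78, 0, 0, 0, -1], [-0.45, 0, -0.78, 0, 0, 0, -1], [-0.45, 0, -0.78, 0, 0, 0, -1], [-0.45, 0, -0.78, 0, 0, 0, -1], [-0.3, 0, -0.52, 0, 0, 0, -1], [0, 0, 0, 0, 1, 0, -1], [0, 0, 0, 0, 1, 0, -1], [0, 0, 0, 0, 1, 0, -1], [0, 0, 0, 0, 1, 0, -1], [0, 0, 0, 0, 1, 0, -1], [0, 0, 0, 0, 1, 0, -1], [0, 0, 0, 0, 0, 0, -1], [0, 0, 0, 0, 0, 0, -1]])

```text
clock: 5.57
tool_pos: [0.4975, -0.3089, 0.2428]
tcp_rot: [0.994, 0.111, -0.001, 0.0]
contact_force: [0.3, -0.8, -1.6]
finger_gap: 0.0317
```

Run:
```python
from h import *
s,T=st()
print(to([.485,.18,.34]))
p,d,K,R,t=snap("wrist","w6")
```

```text
t5.57 q [-5.580e-01  2.820e-01  1.707e+00 -1.000e-03  1.154e+00  7.910e-01] p [ 0.4975 -0.3089  0.2428] F [ 0.3 -0.8 -1.6] M [-0.02 -0.02 -0.04] gap 0.0317
[[0.975, 0.221, -0.002], [0.221, -0.975, -0.0], [-0.002, -0.0, -1.0]]
[  2.397 -11.988  -2.434]
```

View pics/w6.png

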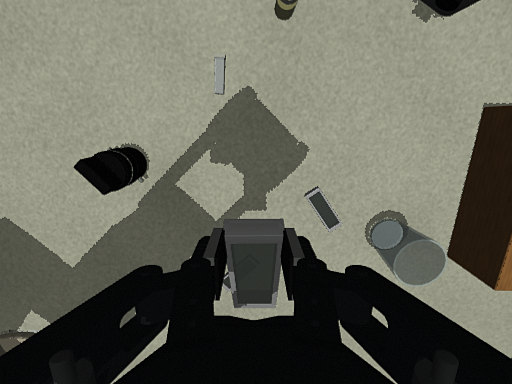

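Request:
servo_tool(steps=[[0.17, -0.86, -0.17, 0, 0, 0, -1], [0.17, -0.86, -0.17, 0, 0, 0, -1], [0.17, -0.86, -0.17, 0, 0, 0, -1], [0.17, -0.86, -0.17, 0, 0, 0, -1], [0.17, -0.86, -0.17, 0, 0, 0, -1], [0.17, -0.86, -0.17, 0, 0, 0, -1], [0.17, -0.86, -0.17, 0, 0, 0, -1], [0.17, -0.86, -0.17, 0, 0, 0, -1], [0.17, -0.86, -0.17, 0, 0, 0, -1], [0.17, -0.86, -0.17, 0, 0, 0, -1], [0.17, -0.86, -0.17, 0, 0, 0, -1], [0.17, -0.86, -0.17, 0, 0, 0, -1], [0.17, -0.86, -0.17, 0, 0, 0, -1], [0.17, -0.86, -0.17, 0, 0, 0, -1], [0, 0, 0, 0, 0, 1, -1], [0, 0, 0, 0, 0, 1, -1], [0, 0, 0, 0, 0, 1, -1], [0, 0, 0, 0, 0, 1, -1], [0, 0, 0, 0, 0, 1, -1], [0, 0, 0, 0, 0, 0, -1]])

```text
clock: 7.28
tool_pos: [0.4843, 0.1829, 0.3372]
tcp_rot: [0.994, -0.107, -0.001, 0.001]
contact_force: [-0.3, -0.0, -0.4]
finger_gap: 0.0317
```

Request:
servo_tool(steps=[[0, 0, 0, 0, 0, 0, -1], [0, 0, 0, 0, 0, 0, -1]])

```text
clock: 7.45
tool_pos: [0.4843, 0.1825, 0.3372]
tcp_rot: [0.995, -0.104, -0.0, 0.001]
contact_force: [0.3, -0.1, -1.4]
finger_gap: 0.0316
```

Run:
```python
from h import *
s,T=st()
p,d,K,R,t=snap("wrist","w7")
```

```text
t7.45 q [ 3.580e-01  9.500e-02  1.728e+00 -1.000e-03  1.321e+00  2.137e+00] p [0.4843 0.1825 0.3372] F [ 0.3 -0.1 -1.4] M [ 0.01 -0.02  0.02] gap 0.0316
[[0.978, -0.206, -0.001], [-0.206, -0.978, -0.001], [-0.001, 0.001, -1.0]]
```

View pics/w7.png

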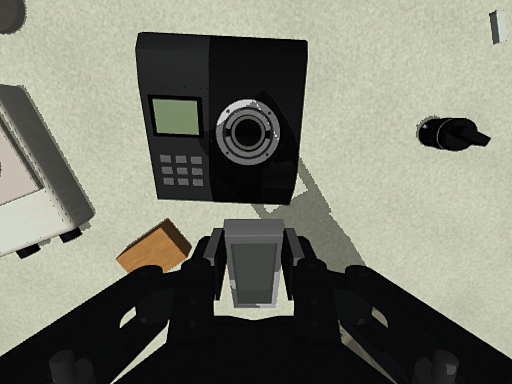

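```bash
cat > meter.py <<'E'
from h import *
from scipy.optimize import least_squares
def meter(tag,c0=(.53,.177)):
    p,d,K,R,t=load(tag); X=cloud(d,K,R,t)
    m=(d>0)&(X[...,2]>.086)&(X[...,2]<.094)&(np.hypot(X[...,0]-c0[0],X[...,1]-c0[1])<.05)
    q=X[m]; print("collar n",len(q),"z",np.median(q[:,2]).round(4))
    r=np.hypot(*(q[:,:2]-q[:,:2].mean(0)).T)
    # outer edge by angle bins, inner too
    c=q[:,:2].mean(0)
    for _ in range(4):
        a=np.arctan2(*(q[:,:2]-c).T[::-1]); r=np.hypot(*(q[:,:2]-c).T)
        b=((a+np.pi)/(2*np.pi)*48).astype(int)%48
        O=np.array([q[b==i][np.argmax(r[b==i]),:2] for i in range(48) if (b==i).sum()>3])
        f=least_squares(lambda v:np.hypot(*(O-v[:2]).T)-v[2],[*c,.037],loss="soft_l1",f_scale=.001)
        c=f.x[:2]
    I=np.array([q[b==i][np.argmin(r[b==i]),:2] for i in range(48) if (b==i).sum()>3])
    fi=least_squares(lambda v:np.hypot(*(I-v[:2]).T)-v[2],[*c,.0263],loss="soft_l1",f_scale=.0007)
    print("outer",f.x.round(4),"inner",fi.x.round(4))
    # inner radius profile by angle
    dm=(d>0)&(X[...,2]>.072)&(X[...,2]<.084)&(np.hypot(X[...,0]-c[0],X[...,1]-c[1])<.25)
    Q=(X[dm][:,:2]*1000).astype(np.float32); print("deck",cv2.minAreaRect(Q))
    return c,fi.x,q
if __name__=="__main__":
    import sys
    c,fi,q=meter(sys.argv[1])
E
python3 meter.py w7
python3 - <<'E'
from h import *
p,d,K,R,t=load("w7")
cv2.imwrite("pics/w7c.png",cv2.resize(p[90:175,205:295],None,fx=7,fy=7,interpolation=cv2.INTER_CUBIC)[:,:,::-1])
E
```

```text
collar n 1000 z 0.0899
outer [0.5347 0.1806 0.0367] inner [0.5349 0.1805 0.0265]
deck ((564.2211303710938, 214.30267333984375), (236.42391967773438, 195.29824829101562), 75.58600616455078)
```

View pics/w7c.png

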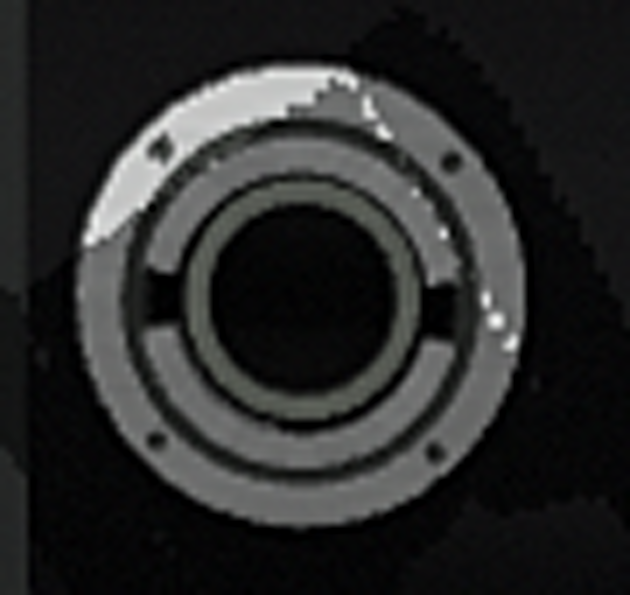

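Run:
```python
from h import *
p,d,K,R,t=load("w7")
f=lambda u,v:(205+u/7-.5+.07,90+v/7-.5+.07)
A=onplane([f(162,299),f(440,312),f(300,297)],.09,K,R,t); print(A.round(4)); v=A[0]-A[1]; print("meter y yaw",np.degrees(np.arctan2(v[1],v[0])))
# console boundary/deck edges by depth: fit lines in world
X=cloud(d,K,R,t)
m=((d>0)&(X[...,2]>.05)&(X[...,2]<.12)&(np.hypot(X[...,0]-.55,X[...,1]-.22)<.25)).astype(np.uint8)
n,l,s,c=cv2.connectedComponentsWithStats(m); i=1+np.argmax(s[1:,4]); q=X[l==i]
print(cv2.minAreaRect((q[:,:2]*1000).astype(np.float32)), np.percentile(q[:,2],[1,25,50,75,99]).round(4))
cs,_=cv2.findContours((l==i).astype(np.uint8),cv2.RETR_EXTERNAL,cv2.CHAIN_APPROX_NONE)
ct=max(cs,key=len)[:,0]; e=X[ct[:,1],ct[:,0]]
yw=np.radians(-13); x=np.array([np.cos(yw),np.sin(yw)]); y=np.array([-x[1],x[0]]); C=[.5348,.1805]
L=np.c_[(e[:,:2]-C)@x,(e[:,:2]-C)@y]
print(L.min(0),L.max(0))
for ax,side in((0,0),(0,1),(1,0),(1,1)):
    v=L[:,ax]; o=L[:,1-ax]; ex=(v.min() if side==0 else v.max()); mm=(abs(v-ex)<.012)&(abs(o-np.median(o[abs(v-ex)<.012]))<.08)
    if mm.sum()>10:
        pf=np.polyfit(o[mm],v[mm],1); r=v[mm]-np.polyval(pf,o[mm]); k=abs(r)<.002; pf=np.polyfit(o[mm][k],v[mm][k],1)
        print(ax,side,mm.sum(),pf.round(4), "yaw",-13+np.degrees(np.arctan(pf[0]))*(1 if ax==1 else -1), e[mm][:,2].mean().round(3))
```

```text
[[0.5422 0.2081 0.09  ]
 [0.5279 0.1529 0.09  ]
 [0.5368 0.1804 0.09  ]]
meter y yaw 75.44430257076395
((559.0450439453125, 215.76437377929688), (236.45541381835938, 237.08724975585938), 75.49531555175781) [0.051  0.07   0.0773 0.0788 0.0908]
[-0.1044462  -0.08115706] [0.13696375 0.1587172 ]
0 0 88 [ 0.0266 -0.1014] yaw -14.525494589205591 0.052
0 1 112 [0.0264 0.131 ] yaw -14.510905587767978 0.056
1 0 115 [-0.0267 -0.0772] yaw -14.531562593503281 0.079
1 1 118 [-0.0247  0.1573] yaw -14.417696507992956 0.069
```

Well centre is (0.5348,0.1805) and meter yaw -14.5°; the notches at the left and right of the bore agree at 75.4° for meter y. Now I'll check the glass's pose in the hand from this same picture.

Run:
```python
from h import *
p,d,K,R,t=load("w7"); X=cloud(d,K,R,t)
s,T=st()
L=(X-s["tool_pos"])@T
sub=L[225:310:12,252]; print(sub.round(4))
m=np.zeros(d.shape,bool); m[238:300,236:272]=1; m&=d>0
q=L[m]; c=q.mean(0); U,S,V=np.linalg.svd(q-c,full_matrices=False); n=V[2]; print("face",c.round(4),n.round(4),"rms",S[2]/len(q)**.5, "angle",np.degrees(np.arctan2(n[0],-n[2])) )
# all glass pts
mm=(d>0)&(abs(L[...,1])<.0185)&(L[...,2]>-.03)&(L[...,2]<.08)&(L[...,0]<.03)&(L[...,0]>-.12)
g=L[mm]; print(len(g),g.min(0).round(4),g.max(0).round(4))
# width near rows
for r in (235,250,265,280,295):
    k=mm[r]; u=np.where(k)[0]; print(r,u.min(),u.max(),L[r,u.min()].round(4),L[r,u.max()].round(4))
cv2.imwrite("pics/w7d.png",cv2.resize(p[205:320,190:315],None,fx=5.5,fy=5,interpolation=cv2.INTER_CUBIC)[:,:,::-1])
```

```text
t7.50 q [ 0.358  0.094  1.728 -0.     1.32   2.137] p [0.4842 0.1823 0.3373] F [-0.   0.3 -1.2] M [ 0.05 -0.01  0.05] gap 0.0317
[[0.978, -0.207, -0.001], [-0.207, -0.978, -0.001], [-0.0, 0.001, -1.0]]
[[ 0.0134 -0.0017 -0.0052]
 [ 0.0089 -0.0017 -0.0112]
 [-0.0021 -0.0017 -0.0039]
 [-0.0134 -0.0017  0.0022]
 [-0.027  -0.0018  0.0104]
 [-0.0416 -0.0018  0.0183]
 [-0.0598 -0.0019  0.0295]
 [-0.3216 -0.0033  0.336 ]]
face [-0.0236 -0.0008  0.0081] [-0.5064 -0.0014 -0.8623] rms 0.0003260438505199943 angle -30.42186275297991
5304 [-0.0768 -0.0185 -0.03  ] [0.0164 0.0184 0.0393]
235 220 290 [ 0.0116 -0.0185 -0.0146] [ 0.012   0.0182 -0.0154]
250 220 287 [ 0.0107 -0.0168 -0.0294] [ 0.0105  0.015  -0.029 ]
265 221 286 [ 0.0018 -0.0167 -0.0279] [ 0.0016  0.015  -0.0275]
280 222 285 [-0.0073 -0.0167 -0.0269] [-0.0075  0.015  -0.0266]
295 232 276 [-0.0556 -0.0167  0.0262] [-0.0557  0.016   0.0262]
```

View pics/w7d.png

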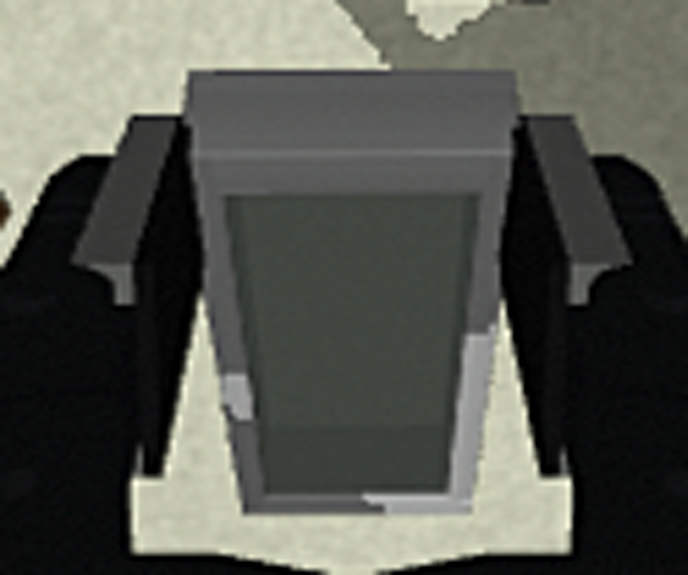

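Run:
```python
from h import *
print(to([.534,.1805,.33]))
```

```text
[ 1.227 -0.213  0.182]
```

Request:
servo_tool(steps=[[0.6, -0.1, 0.1, 0, 0, 0.52, -1], [0.6, -0.1, 0.1, 0, 0, 0, -1], [0, 0, 0, 0, 1, 0, -1], [0, 0, 0, 0, 1, 0, -1], [0, 0, 0, 0, 1, 0, -1], [0, 0, 0, 0, 1, 0, -1], [0, 0, 0, 0, 1, 0, -1], [0, 0, 0, 0, 1, 0, -1], [0, 0, 0, 0, 0, 0, -1]])

```text
clock: 8.25
tool_pos: [0.5304, 0.1785, 0.328]
tcp_rot: [0.958, -0.122, 0.257, 0.034]
contact_force: [-1.5, -0.1, -1.5]
finger_gap: 0.032
```

Run:
```python
from h import *
st()
```

```text
t8.25 q [ 0.545 -0.019  1.969 -0.492  0.871  2.629] p [0.5304 0.1785 0.328 ] F [-1.5 -0.1 -1.5] M [ 0.06  0.39 -0.02] gap 0.032
[[0.838, -0.252, 0.485], [-0.216, -0.968, -0.128], [0.502, 0.003, -0.865]]
```

```bash
cat > fk.py <<'E'
from h import *
from scipy.optimize import least_squares
D=[([-1.29938601,.353680366,1.63416339,-4.68e-5,1.15521649,-.00241321865],[.16885256,-.60123818,.23052905]),
([-.651,.209,1.832,0,1.101,.642],[.424,-.3211,.2311]),
([-.453,.444,1.607,-.318,1.517,.979],[.4227,-.3232,.2301]),
([-.39,.725,1.541,-.3,1.33,1.096],[.498,-.3096,.0611]),
([-.388,.789,1.542,-.306,1.264,1.12],[.5015,-.3095,.0142]),
([-.388,.797,1.548,-.308,1.252,1.123],[.4992,-.3087,.0067]),
([-.558,.282,1.707,-.001,1.154,.791],[.4975,-.3089,.2428]),
([.358,.094,1.728,0,1.32,2.137],[.4842,.1823,.3373]),
([.545,-.019,1.969,-.492,.871,2.629],[.5304,.1785,.328])]
Rz=lambda a:Rn.from_euler('z',a).as_matrix(); Ry=lambda a:Rn.from_euler('y',a).as_matrix()
def fk(q,v):
    a1,h,l2,a3,l3,d6,s4=v
    A=Rz(q[0]); p=A@[a1,0,h]; A=A@Ry(q[1]); p=p+A@[0,0,l2]; A=A@Ry(q[2]); p=p+A@[a3,0,l3]; A=A@Rz(s4*q[3])@Ry(q[4]); p=p+A@[0,0,d6]
    return p,A@Rz(q[5]*1.0)
best=None
for s4 in(1,-1):
    f=least_squares(lambda v:np.concatenate([fk(q,[*v,s4])[0]-x for q,x in D]),[0,.3,.4,0,.4,.25])
    if best is None or f.cost<best[0]: best=(f.cost,f.x,s4)
V=[*best[1],best[2]]
lo=np.array([-2.63,-.92,.06,-1.3,0,-3.02]);hi=np.array([2.63,2.1,2.66,4.44,2.69,3.02])
def ik(p,Rt,q0,R0=None):
    f=least_squares(lambda q:np.concatenate([(fk(q,V)[0]-p)*5,(Rn.from_matrix(fk(q,V)[1]@OFF).inv()*Rn.from_matrix(Rt)).as_rotvec()]),q0)
    return f.x,f.cost
E0=np.array([[0.838,-0.252,0.485],[-0.216,-0.968,-0.128],[0.502,0.003,-0.865]])
OFF=fk(D[-1][0],V)[1].T@E0
E
python3 - <<'E'
from fk import *
print(best); print(OFF.round(3))
for q,x in D: print((fk(q,V)[0]-x).round(4))
# check rot with w7 pose
print((fk(D[7][0],V)[1]@OFF).round(3))
C=np.array([.5348,.1805]); 
def target(yaw,tilt):
    yaw,tilt=np.radians([yaw,tilt]); e=np.array([np.cos(yaw),np.sin(yaw),0]); 
    z=np.array([0,0,-1])*np.cos(tilt)+e*np.sin(tilt); x=e*np.cos(tilt)+np.array([0,0,1])*np.sin(tilt)
    return np.c_[x,np.cross(z,x),z]
for yaw in(-14.5,165.5):
  for sgn in (1,):
    for z in(.33,.2,.11):
        q=np.array(D[-1][0]); 
        if yaw>90: continue
        for ti in (30,40,50,55,60,65):
            q,c=ik([C[0],C[1],z],target(yaw,ti),q)
            print(yaw,z,ti,q.round(2),round(c,6),"ok" if ((q>lo)&(q<hi)).all() else "LIMIT")
E
```

```text
(np.float64(5.439070260050847e-06), array([-0.00084822,  0.29203508,  0.56298798,  0.05507965,  0.4949511 ,
        0.33855978]), 1)
[[ 0.    -1.     0.   ]
 [ 1.    -0.    -0.001]
 [ 0.    -0.001  1.   ]]
[-0.0016  0.0002  0.0002]
[-0.0007 -0.0013 -0.0002]
[ 0.0007 -0.0004 -0.0004]
[-0.0003 -0.0001  0.0001]
[-0.0001 -0.0005  0.    ]
[-0.0002 -0.0005  0.0001]
[-0.0012 -0.0013  0.0001]
[ 0.0006 -0.0009  0.0003]
[-0.0001 -0.0001 -0.0002]
[[ 0.979 -0.207 -0.001]
 [-0.207 -0.979  0.   ]
 [-0.001  0.001 -1.   ]]
-14.5 0.33 30 [ 0.54 -0.01  1.96 -0.48  0.87  2.62] 0.0 ok
-14.5 0.33 40 [ 0.63 -0.04  2.06 -0.77  0.79  2.92] 0.0 ok
-14.5 0.33 50 [ 0.71 -0.03  2.15 -1.11  0.78  3.27] 0.0 LIMIT
-14.5 0.33 55 [ 0.75 -0.01  2.2  -1.27  0.81  3.46] 0.0 LIMIT
-14.5 0.33 60 [ 0.79  0.02  2.24 -1.42  0.86  3.63] 0.0 LIMIT
-14.5 0.33 65 [ 0.82  0.05  2.28 -1.56  0.92  3.79] 0.0 LIMIT
-14.5 0.2 30 [ 0.54  0.15  2.1  -0.67  0.61  2.87] 0.0 ok
-14.5 0.2 40 [ 0.63  0.16  2.2  -1.1   0.59  3.34] 0.0 LIMIT
-14.5 0.2 50 [ 0.71  0.21  2.27 -1.49  0.68  3.79] 0.0 LIMIT
-14.5 0.2 55 [ 0.75  0.25  2.31 -1.64  0.77  3.98] 0.0 LIMIT
-14.5 0.2 60 [ 0.79  0.3   2.34 -1.76  0.87  4.13] 0.0 LIMIT
-14.5 0.2 65 [ 0.82  0.37  2.36 -1.84  0.98  4.27] 0.0 LIMIT
-14.5 0.11 30 [ 0.54  0.31  2.17 -0.95  0.45  3.19] 0.0 LIMIT
-14.5 0.11 40 [ 0.63  0.35  2.25 -1.48  0.52  3.78] 0.0 LIMIT
-14.5 0.11 50 [ 0.71  0.43  2.31 -1.8   0.7   4.19] 0.0 LIMIT
-14.5 0.11 55 [ 0.75  0.48  2.34 -1.9   0.82  4.34] 0.0 LIMIT
-14.5 0.11 60 [ 0.79  0.55  2.35 -1.96  0.94  4.45] 0.0 LIMIT
-14.5 0.11 65 [ 0.82  0.62  2.36 -1.99  1.06  4.55] 0.0 LIMIT
```

```bash
cat > t2.py <<'E'
from fk import *
C=np.array([.5348,.1805]); 
def target(yaw,tilt):
    yaw,tilt=np.radians([yaw,tilt]); e=np.array([np.cos(yaw),np.sin(yaw),0]); 
    z=np.array([0,0,-1])*np.cos(tilt)+e*np.sin(tilt); x=e*np.cos(tilt)+np.array([0,0,1])*np.sin(tilt)
    return np.c_[x,np.cross(z,x),z]
def sols(p,Rt,n=40,seed=0):
    rng=np.random.default_rng(seed); S=[]
    for _ in range(n):
        q0=lo+(hi-lo)*rng.random(6)
        q,c=ik(p,Rt,q0)
        for i in(3,5):
            while q[i]>hi[i]: q[i]-=2*np.pi
            while q[i]<lo[i]: q[i]+=2*np.pi
        if c<1e-8 and ((q>lo)&(q<hi)).all() and not any(np.abs(q-s).max()<.02 for s in S): S.append(q)
    return S
E
python3 - <<'E'
from t2 import *
for yaw in(-14.5,165.5):
    for z in(.2,.11):
        for ti in(60,):
            for q in sols([C[0],C[1],z],target(yaw,ti)): print(yaw,z,ti,q.round(2))
E
```

```text
-14.5 0.11 60 [ 0.79  0.55  2.35  4.33  0.94 -1.83]
165.5 0.2 60 [ 0.13  0.85  1.24  0.37  2.04 -1.2 ]
165.5 0.11 60 [ 0.13  0.96  1.25  0.35  1.93 -1.24]
```

Pointing outward runs joints 4 and 6 into their limits. The far-side approach (tool pointing back to the robot) has a comfortable solution, so I'll level the tool, turn 180° and then tilt.

Request:
servo_tool(steps=[[0, 0, 0, 0, -1, 0, -1], [0, 0, 0, 0, -1, 0, -1], [0, 0, 0, 0, -1, 0, -1], [0, 0, 0, 0, -1, 0, -1], [0, 0, 0, 0, -1, 0, -1], [0, 0, 0, 0, -1, 0, -1], [0, 0, 0, 0, 0, -1, -1], [0, 0, 0, 0, 0, -1, -1], [0, 0, 0, 0, 0, -1, -1], [0, 0, 0, 0, 0, -1, -1], [0, 0, 0, 0, 0, -1, -1], [0, 0, 0, 0, 0, -1, -1], [0, 0, 0, 0, 0, -1, -1], [0, 0, 0, 0, 0, -1, -1], [0, 0, 0, 0, 0, -1, -1], [0, 0, 0, 0, 0, -1, -1], [0, 0, 0, 0, 0, -1, -1], [0, 0, 0, 0, 0, -1, -1], [0, 0, 0, 0, 0, -1, -1], [0, 0, 0, 0, 0, -1, -1]])

```text
clock: 9.92
tool_pos: [0.5332, 0.1793, 0.3299]
tcp_rot: [0.884, 0.467, -0.0, -0.002]
contact_force: [-0.8, 0.2, -1.2]
finger_gap: 0.0316
```

Request:
servo_tool(steps=[[0, 0, 0, 0, 0, -1, -1], [0, 0, 0, 0, 0, -1, -1], [0, 0, 0, 0, 0, -1, -1], [0, 0, 0, 0, 0, -1, -1], [0, 0, 0, 0, 0, -1, -1], [0, 0, 0, 0, 0, -1, -1], [0, 0, 0, 0, 0, -1, -1], [0, 0, 0, 0, 0, -1, -1], [0, 0, 0, 0, 0, -1, -1], [0, 0, 0, 0, 0, -1, -1], [0, 0, 0, 0, 0, -1, -1], [0, 0, 0, 0, 0, -1, -1], [0, 0, 0, 0, 0, -1, -1], [0, 0, 0, 0, 0, -1, -1], [0, 0, 0, 0, 0, -1, -1], [0, 0, 0, 0, 0, -1, -1], [0, 0, 0, 0, 0, -1, -1], [0, 0, 0, 0, 0, -1, -1], [0, 0, 0, 0, 0, -1, -1], [0, 0, 0, 0, 0, -1, -1]])

```text
clock: 11.58
tool_pos: [0.5332, 0.1793, 0.3299]
tcp_rot: [0.21, 0.978, 0.001, -0.001]
contact_force: [-0.3, -0.7, -1.3]
finger_gap: 0.0319
```

Run:
```python
from h import *
s,T=st(); print("yaw",np.degrees(np.arctan2(T[1,0],T[0,0])))
```

```text
t11.58 q [ 0.32   0.175  1.649  0.003  1.318 -0.828] p [0.5332 0.1793 0.3299] F [-0.3 -0.7 -1.3] M [-0.01  0.01 -0.04] gap 0.0319
[[-0.911, 0.412, -0.002], [0.412, 0.911, 0.003], [0.003, 0.002, -1.0]]
yaw 155.69860610887125
```

Request:
servo_tool(steps=[[0, 0, 0, 0, 0, -1, -1], [0, 0, 0, 0, 0, -0.9, -1], [0, 0, 0, 0, 1, 0, -1], [0, 0, 0, 0, 1, 0, -1], [0, 0, 0, 0, 1, 0, -1], [0, 0, 0, 0, 1, 0, -1], [0, 0, 0, 0, 1, 0, -1], [0, 0, 0, 0, 1, 0, -1], [0, 0, 0, 0, 1, 0, -1], [0, 0, 0, 0, 1, 0, -1], [0, 0, 0, 0, 1, 0, -1], [0, 0, 0, 0, 1, 0, -1], [0, 0, 0, 0, 1, 0, -1], [0, 0, 0, 0, 1, 0, -1], [0, 0, 0, 0, 0, 0, -1], [0, 0, 0, 0, 0, 0, -1], [0, 0, 0, 0, 0, 0, -1]])

```text
clock: 13.0
tool_pos: [0.5333, 0.1788, 0.3298]
tcp_rot: [0.114, 0.859, 0.067, -0.494]
contact_force: [0.2, -0.7, -0.5]
finger_gap: 0.0317
```

```bash
cat >> h.py <<'E'
C=np.array([.5348,.1805]); YM=np.radians(-14.5)
MX=np.array([np.cos(YM),np.sin(YM),0]); MY=np.array([-MX[1],MX[0],0])
E
python3 - <<'E'
from h import *
s,T=st()
# want glass-long axis: tool combination e=(cos30 x - ... ) : gx = .866x-.5z(tool) should be up; y should be along -+MY
g=T@[np.cos(np.radians(30)),0,-np.sin(np.radians(30))]
print("glass up",g.round(4),"tool y",T[:,1].round(4),"MY",MY.round(4))
# rotation needed in tool frame
x=-MX; up=np.array([0,0,1.]); t=np.radians(60)
z=-up*np.cos(t)+x*np.sin(t); xx=x*np.cos(t)+up*np.sin(t); Tt=np.c_[xx,np.cross(z,xx),z]
print("rotvec deg/5",(np.degrees(Rn.from_matrix(T.T@Tt).as_rotvec())/5).round(3))
print(to([*C,.215]))
p,d,K,R,t=snap("wrist","w8"); snap("scene","s8")
E
```

```text
t13.00 q [ 0.12   0.726  1.177  0.418  2.205 -1.115] p [0.5333 0.1788 0.3298] F [ 0.2 -0.7 -0.5] M [-0.15 -0.58  0.02] gap 0.0317
[[-0.485, 0.262, -0.834], [0.129, 0.965, 0.228], [0.865, 0.003, -0.502]]
glass up [-0.0033 -0.0023  1.    ] tool y [0.2622 0.965  0.003 ] MY [0.2504 0.9681 0.    ]
rotvec deg/5 [ 0.139  0.029 -0.04 ]
[-2.495  0.043  1.421]
```

View pics/w8.png

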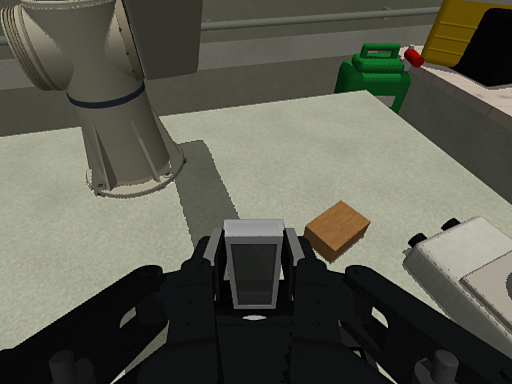

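View pics/s8.png

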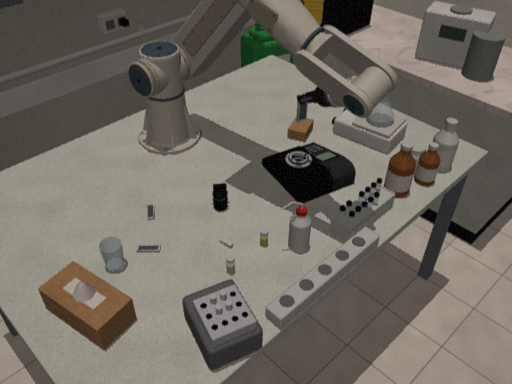

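The scene view shows the glass upright above the well near (303,105). Correcting the small yaw error and lowering to just above the collar.

Request:
servo_tool(steps=[[0, 0, 0, 0.14, 0.03, -0.04, -1], [-0.6, 0, 0.36, 0, 0, 0, -1], [-0.6, 0, 0.36, 0, 0, 0, -1], [-0.6, 0, 0.36, 0, 0, 0, -1], [-0.6, 0, 0.36, 0, 0, 0, -1], [0, 0, 0, 0, 0, 0, -1], [0, 0, 0, 0, 0, 0, -1], [0, 0, 0, 0, 0, 0, -1]])

```text
clock: 13.77
tool_pos: [0.531, 0.1793, 0.2196]
tcp_rot: [0.109, 0.859, 0.062, -0.497]
contact_force: [0.2, 0.3, -0.2]
finger_gap: 0.0317
```

```bash
cat >> h.py <<'E'
def tgt60():
    x=-MX; up=np.array([0,0,1.]); t=np.radians(60)
    z=-up*np.cos(t)+x*np.sin(t); xx=x*np.cos(t)+up*np.sin(t); return np.c_[xx,np.cross(z,xx),z]
def rv(Tt):
    T=Rn.from_quat(arm.state()["tcp_rot"]).as_matrix(); return (np.degrees(Rn.from_matrix(T.T@Tt).as_rotvec())/5).round(3)
E
python3 - <<'E'
from h import *
s,T=st()
print(rv(tgt60()),to([.5355,.18,s["tool_pos"][2]]),to([.5355,.18,.185]))
snap("wrist","w9"); p=snap("scene","s9")[0]
cv2.imwrite("pics/s9c.png",cv2.resize(p[70:220,230:380],None,fx=4,fy=4,interpolation=cv2.INTER_CUBIC)[:,:,::-1])
E
```

```text
t13.77 q [ 0.126  0.829  1.239  0.37   2.06  -1.193] p [0.531  0.1793 0.2196] F [ 0.2  0.3 -0.2] M [-0.14 -0.51  0.07] gap 0.0317
[[-0.483, 0.25, -0.839], [0.126, 0.968, 0.216], [0.866, -0.002, -0.499]]
[-0.016 -0.011 -0.014] [-0.052  0.045 -0.09 ] [-0.801  0.047  0.341]
```

View pics/w9.png

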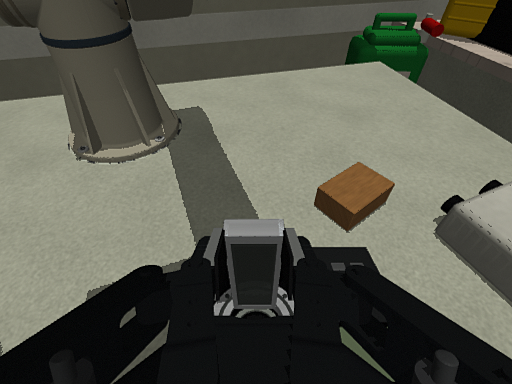

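View pics/s9c.png

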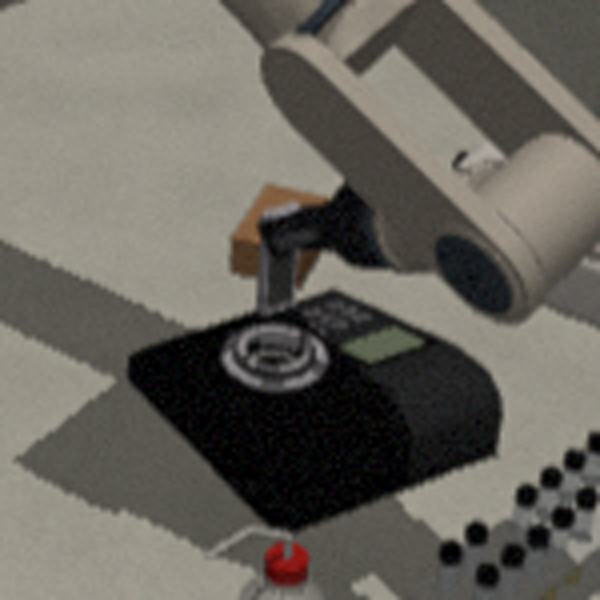

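Request:
servo_tool(steps=[[-0.4, 0.025, 0.17, 0, 0, 0, -1], [-0.4, 0.025, 0.17, 0, 0, 0, -1], [0, 0, 0, 0, 0, 0, -1], [0, 0, 0, 0, 0, 0, -1]])

```text
clock: 14.2
tool_pos: [0.5344, 0.1797, 0.1815]
tcp_rot: [0.11, 0.858, 0.062, -0.499]
contact_force: [-0.4, -0.2, -0.5]
finger_gap: 0.0319
```

Run:
```python
from h import *
s,T=st()
print(rv(tgt60()),to([.5355,.18,s["tool_pos"][2]]),to([.5355,.18,.16]))
p=snap("wrist","w10")[0]
cv2.imwrite("pics/w10c.png",cv2.resize(p[200:330,170:340],None,fx=4.5,fy=4.5,interpolation=cv2.INTER_CUBIC)[:,:,::-1])
```

```text
t14.20 q [ 0.126  0.877  1.237  0.363  2.021 -1.209] p [0.5344 0.1797 0.1815] F [-0.4 -0.2 -0.5] M [-0.05 -0.51 -0.03] gap 0.0319
[[-0.479, 0.25, -0.842], [0.128, 0.968, 0.216], [0.869, -0.004, -0.495]]
[-0.023 -0.062 -0.042] [-0.012  0.015 -0.022] [-0.48   0.017  0.245]
```

View pics/w10c.png

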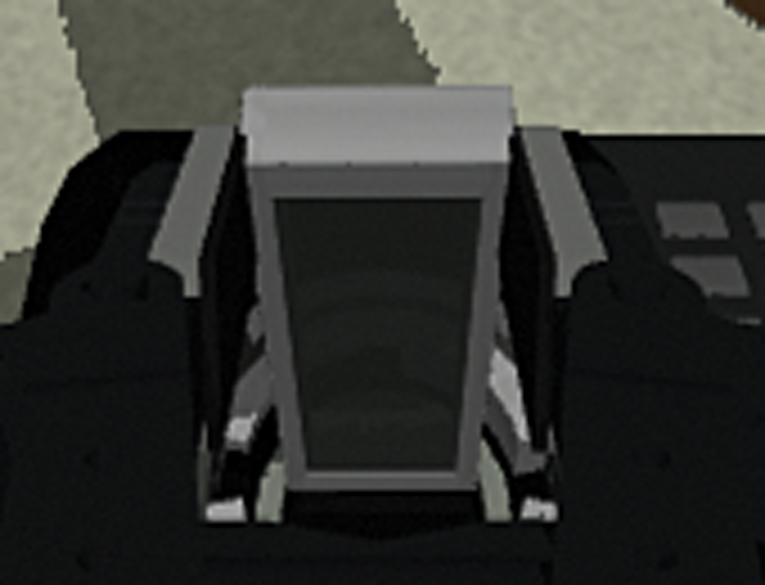

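Laterally the glass is centred in the ring (slivers at 258 and 512 about mid 383). Lowering on.

Request:
servo_tool(steps=[[-0.24, 0.01, 0.12, 0, -0.05, -0.03, -1], [-0.24, 0.01, 0.12, 0, 0, 0, -1], [-0.17, 0, 0.1, 0, 0, 0, -1], [0, 0, 0, 0, 0, 0, -1], [0, 0, 0, 0, 0, 0, -1]])

```text
clock: 14.67
tool_pos: [0.536, 0.1801, 0.153]
tcp_rot: [0.109, 0.859, 0.062, -0.496]
contact_force: [-0.8, -0.5, -1.4]
finger_gap: 0.0317
```

Run:
```python
from h import *
s,T=st()
print(rv(tgt60()),to([.5355,.18,s["tool_pos"][2]]),to([.5355,.18,.142]))
```

```text
t14.67 q [ 0.127  0.909  1.24   0.356  1.984 -1.225] p [0.536  0.1801 0.153 ] F [-0.8 -0.5 -1.4] M [-0.16 -0.53  0.01] gap 0.0317
[[-0.484, 0.249, -0.839], [0.126, 0.968, 0.215], [0.866, -0.001, -0.5]]
[-0.02   0.003 -0.008] [ 0.006 -0.006  0.01 ] [-0.232 -0.006  0.147]
```

Request:
servo_tool(steps=[[-0.12, 0, 0.07, 0, 0, 0, -1], [-0.12, 0, 0.07, 0, 0, 0, -1], [-0.06, 0, 0.035, 0, 0, 0, -1], [-0.06, 0, 0.035, 0, 0, 0, -1], [0, 0, 0, 0, 0, 0, -1]])

```text
clock: 15.08
tool_pos: [0.5361, 0.1802, 0.1364]
tcp_rot: [0.109, 0.859, 0.062, -0.496]
contact_force: [-0.7, -0.4, -1.1]
finger_gap: 0.0318
```

Run:
```python
from h import *
s,T=st()
print(rv(tgt60()),to([.5355,.18,s["tool_pos"][2]]),to([.5355,.18,.128]))
```

```text
t15.08 q [ 0.127  0.928  1.241  0.353  1.963 -1.233] p [0.5361 0.1802 0.1364] F [-0.7 -0.4 -1.1] M [-0.16 -0.49  0.02] gap 0.0318
[[-0.485, 0.249, -0.838], [0.126, 0.968, 0.215], [0.865, -0.001, -0.501]]
[-0.017  0.013 -0.004] [ 0.007 -0.009  0.011] [-0.174 -0.008  0.116]
```

Request:
servo_tool(steps=[[-0.043, 0, 0.03, 0, 0, 0, -1], [-0.043, 0, 0.03, 0, 0, 0, -1], [-0.043, 0, 0.027, 0, 0, 0, -1], [-0.043, 0, 0.027, 0, 0, 0, -1], [0, 0, 0, 0, 0, 0, -1]])

```text
clock: 15.5
tool_pos: [0.5357, 0.1803, 0.1283]
tcp_rot: [0.109, 0.86, 0.062, -0.495]
contact_force: [-0.0, 0.5, -2.0]
finger_gap: 0.0319
```

Run:
```python
from h import *
s,T=st()
print(rv(tgt60()),to([.5355,.18,s["tool_pos"][2]]),to([.5355,.18,.112]))
```

```text
t15.50 q [ 0.127  0.937  1.243  0.352  1.953 -1.237] p [0.5357 0.1803 0.1283] F [-0.   0.5 -2. ] M [-0.17 -0.56  0.03] gap 0.0319
[[-0.485, 0.249, -0.838], [0.126, 0.968, 0.215], [0.865, -0.001, -0.501]]
[-0.016  0.018 -0.003] [ 0.002 -0.009  0.003] [-0.351 -0.009  0.207]
```

Bottom is about 8 mm into the slot with no side force. Continuing down.

Request:
servo_tool(steps=[[-0.06, 0, 0.035, 0, 0, 0, -1], [-0.06, 0, 0.035, 0, 0, 0, -1], [-0.06, 0, 0.035, 0, 0, 0, -1], [-0.06, 0, 0.035, 0, 0, 0, -1], [-0.06, 0, 0.035, 0, 0, 0, -1], [-0.03, 0, 0.018, 0, 0, 0, -1], [0, 0, 0, 0, 0, 0, -1]])

```text
clock: 16.08
tool_pos: [0.5356, 0.1803, 0.113]
tcp_rot: [0.109, 0.859, 0.062, -0.496]
contact_force: [1.1, 0.3, -1.1]
finger_gap: 0.0319
```

Run:
```python
from h import *
s,T=st()
print(rv(tgt60()),to([.5355,.18,s["tool_pos"][2]]),to([.5355,.18,.11]))
```

```text
t16.08 q [ 0.127  0.955  1.243  0.349  1.936 -1.244] p [0.5356 0.1803 0.113 ] F [ 1.1  0.3 -1.1] M [-0.1  -0.55 -0.02] gap 0.0319
[[-0.485, 0.249, -0.838], [0.126, 0.968, 0.215], [0.865, -0.001, -0.501]]
[-0.018  0.015 -0.003] [ 0.    -0.007  0.001] [-0.064 -0.007  0.038]
```

Request:
servo_tool(steps=[[-0.022, 0, 0.0125, 0, 0, 0, -1], [-0.022, 0, 0.0125, 0, 0, 0, -1], [-0.022, 0, 0.0125, 0, 0, 0, -1], [0, 0, 0, 0, 0, 0, -1]])

```text
clock: 16.42
tool_pos: [0.5358, 0.1804, 0.1105]
tcp_rot: [0.109, 0.86, 0.062, -0.495]
contact_force: [-0.2, -0.5, -0.3]
finger_gap: 0.0316
```

Request:
servo_tool(steps=[[-0.022, 0, 0.0125, 0, 0, 0, -1], [0, 0, 0, 0, 0, 0, -1]])

```text
clock: 16.58
tool_pos: [0.5357, 0.1804, 0.1104]
tcp_rot: [0.109, 0.859, 0.063, -0.496]
contact_force: [-0.1, 1.0, 5.2]
finger_gap: 0.0316
```

Floor reached at 0.110 m with 5 N. Releasing gently and backing straight out.

Request:
servo_tool(steps=[[0, 0, 0, 0, 0, 0, -0.1], [0, 0, 0, 0, 0, 0, 0.1], [0, 0, 0, 0, 0, 0, 0.3], [0, 0, 0, 0, 0, 0, 0.3], [0, 0, 0, 0, 0, 0, 0.3]])

```text
clock: 17.0
tool_pos: [0.5358, 0.1803, 0.1093]
tcp_rot: [0.109, 0.86, 0.062, -0.495]
contact_force: [1.3, -0.4, 0.6]
finger_gap: 0.0557
```

Run:
```python
from h import *
s,T=st()
p=snap("wrist","w11")[0]
cv2.imwrite("pics/w11c.png",cv2.resize(p[200:330,170:340],None,fx=4.5,fy=4.5,interpolation=cv2.INTER_CUBIC)[:,:,::-1])
```

```text
t17.00 q [ 0.127  0.959  1.242  0.349  1.932 -1.245] p [0.5358 0.1803 0.1093] F [ 1.3 -0.4  0.6] M [-0.07 -0.39 -0.03] gap 0.0557
[[-0.486, 0.249, -0.838], [0.126, 0.968, 0.215], [0.865, -0.001, -0.502]]
```

View pics/w11c.png

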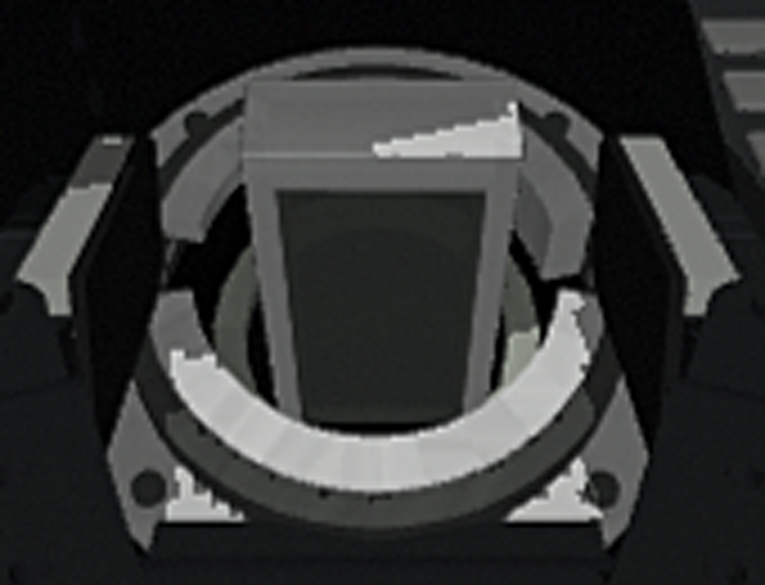

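Request:
servo_tool(steps=[[0, 0, -0.3, 0, 0, 0, 0.3], [0, 0, -0.5, 0, 0, 0, 0.3], [0, 0, -0.7, 0, 0, 0, 0.3], [0, 0, -0.7, 0, 0, 0, 0.3], [0.4, 0, -0.7, 0, 0, 0, 0.5], [0.8, 0, -0.5, 0, 0, 0, 1], [0.8, 0, -0.5, 0, 0, 0, 1], [0.8, 0, -0.5, 0, 0, 0, 1], [0, 0, 0, 0, -1, 0, 1], [0, 0, 0, 0, -1, 0, 1], [0, 0, 0, 0, -1, 0, 1], [0, 0, 0, 0, -1, 0, 1], [0, 0, 0, 0, -1, 0, 1], [0, 0, 0, 0, -1, 0, 1], [0, 0, 0, 0, -1, 0, 1], [0, 0, 0, 0, -1, 0, 1], [0, 0, 0, 0, 0, 0, 1]])

```text
clock: 18.47
tool_pos: [0.628, 0.1573, 0.2973]
tcp_rot: [0.123, 0.978, 0.022, -0.168]
contact_force: [0.4, 0.3, 0.6]
finger_gap: 0.0855
```

Run:
```python
from h import *
s,T=st()
p=snap("wrist","w12")[0]
p,d,K,R,t=snap("scene","s12")
X=cloud(d,K,R,t); m=(d>0)&(np.hypot(X[...,0]-.535,X[...,1]-.18)<.022)&(X[...,2]>.1); print(m.sum(),X[m].mean(0).round(3),X[m][:,2].max())
```

```text
t18.47 q [ 0.17   0.518  1.278  0.138  1.658 -1.16 ] p [0.628  0.1573 0.2973] F [0.4 0.3 0.6] M [-0.05 -0.13  0.03] gap 0.0855
[[-0.913, 0.248, -0.323], [0.233, 0.969, 0.084], [0.334, 0.001, -0.943]]
67 [0.537 0.175 0.115] 0.12702101185842254
```

View pics/w12.png

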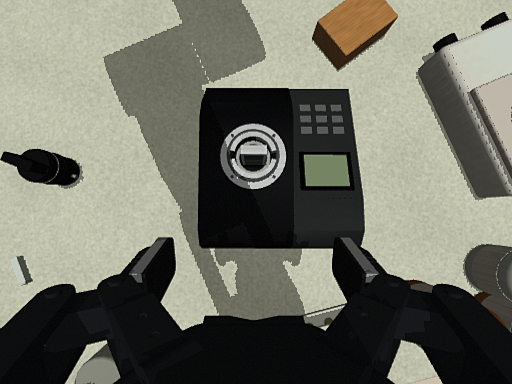

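The wrist view shows the glass standing centred in the well at (254,153); the cap is at (50,165). I'll re-measure the well here as a second estimate, then go to the cap.

```bash
python3 meter.py w12
python3 - <<'E'
from h import *
p,d,K,R,t=load("w12"); X=cloud(d,K,R,t)
m=(d>0)&(np.hypot(X[...,0]-.535,X[...,1]-.18)<.03)&(X[...,2]>.118)&(X[...,2]<.13)
print(m.sum(),cv2.minAreaRect((X[m][:,:2]*1000).astype(np.float32)),np.median(X[m][:,2]))
from t2 import *
# wing
m=(d>0)&(np.hypot(X[...,0]-.463,X[...,1]+.134)<.05)&(X[...,2]>.09)&(X[...,2]<.11)
print(m.sum(),cv2.minAreaRect((X[m][:,:2]*1000).astype(np.float32)) if m.sum() else None)
print(to([.42,-.13,.30]))
E
```

```text
collar n 1068 z 0.0898
outer [0.5356 0.1809 0.0368] inner [0.5263 0.183  0.0199]
deck ((565.5015258789062, 214.13626098632812), (236.32852172851562, 194.7527618408203), 75.80374908447266)
292 ((536.4769287109375, 181.0245361328125), (32.959632873535156, 12.24415397644043), 75.67951965332031) 0.1243257618454239
401 ((466.4906311035156, -132.31564331054688), (45.70939254760742, 14.052970886230469), 54.19770431518555)
[ 3.101 -8.239  1.013]
```

Request:
servo_tool(steps=[[0.4, -0.9, 0, 0, 0, 0, 1], [0.4, -0.9, 0, 0, 0, 0, 1], [0.4, -0.9, 0, 0, 0, 0, 1], [0.4, -0.9, 0, 0, 0, 0, 1], [0.4, -0.9, 0, 0, 0, 0, 1], [0.4, -0.9, 0, 0, 0, 0, 1], [0.4, -0.9, 0, 0, 0, 0, 1], [0.4, -0.9, 0, 0, 0, 0, 1], [0.3, -0.9, 0, 0, 0, 0, 1], [0, 0, 0, 0, -1, 0, 1], [0, 0, 0, 0, -1, 0, 1], [0, 0, 0, 0, -1, 0, 1], [0, 0, 0, 0, -0.9, 0, 1], [0, 0, 0, 0, 0, 1, 1], [0, 0, 0, 0, 0, 1, 1], [0, 0, 0, 0, 0, 1, 1], [0, 0, 0, 0, 0, 1, 1], [0, 0, 0, 0, 0, 1, 1], [0, 0, 0, 0, 0, 1, 1], [0, 0, 0, 0, 0, 1, 1]])

```text
clock: 20.23
tool_pos: [0.4209, -0.1247, 0.3419]
tcp_rot: [0.421, 0.907, -0.001, -0.006]
contact_force: [-0.8, 1.7, -0.5]
finger_gap: 0.0857
```

Request:
servo_tool(steps=[[0, 0, 0, 0, 0, 1, 1], [0, 0, 0, 0, 0, 1, 1], [0, 0, 0, 0, 0, 1, 1], [0, 0, 0, 0, 0, 1, 1], [0, 0, 0, 0, 0, 1, 1], [0, 0, 0, 0, 0, 1, 1], [0, 0, 0, 0, 0, 1, 1], [0, 0, 0, 0, 0, 1, 1], [0, 0, 0, 0, 0, 1, 1], [0, 0, 0, 0, 0, 1, 1], [0, 0, 0, 0, 0, 1, 1], [0, 0, 0, 0, 0, 1, 1], [0, 0, 0, 0, 0, 1, 1], [0, 0, 0, 0, 0, 1, 1], [0, 0, 0, 0, 0, 1, 1], [0, 0, 0, 0, 0, 0, 1], [0, 0, 0, 0, 0, 0, 1]])

```text
clock: 21.65
tool_pos: [0.4209, -0.1247, 0.342]
tcp_rot: [0.884, 0.467, -0.004, -0.003]
contact_force: [0.9, -0.1, -0.4]
finger_gap: 0.0857
```

```bash
cat > cap.py <<'E'
from h import *
import sys
def wing(tag):
    p,d,K,R,t=load(tag); X=cloud(d,K,R,t)
    m=(d>0)&(np.hypot(X[...,0]-.465,X[...,1]+.133)<.05)&(X[...,2]>.094)&(X[...,2]<.106)
    r=cv2.minAreaRect((X[m][:,:2]*1000).astype(np.float32)); print(m.sum(),r,np.median(X[m][:,2]))
    m=(d>0)&(np.hypot(X[...,0]-.465,X[...,1]+.133)<.05)&(X[...,2]>.064)&(X[...,2]<.076)
    if m.sum()>20: print("barrel top",m.sum(),cv2.minAreaRect((X[m][:,:2]*1000).astype(np.float32)))
if __name__=="__main__":
    s,T=st(); print("yaw",np.degrees(np.arctan2(T[1,0],T[0,0])))
    snap("wrist",sys.argv[1]); wing(sys.argv[1])
E
python3 cap.py w13
```

```text
t21.65 q [-2.910e-01 -4.000e-02  1.857e+00 -1.000e-03  1.335e+00  3.080e-01] p [ 0.4209 -0.1247  0.342 ] F [ 0.9 -0.1 -0.4] M [ 0.01 -0.03  0.  ] gap 0.0857
[[0.564, 0.826, -0.01], [0.826, -0.564, 0.002], [-0.004, -0.009, -1.0]]
yaw 55.679558787795095
296 ((465.8992614746094, -133.30001831054688), (43.62102127075195, 13.93687915802002), 54.121944427490234) 0.09929489503806899
barrel top 468 ((466.3156433105469, -132.59921264648438), (46.49409103393555, 48.560516357421875), 59.08180236816406)
```

View pics/w13.png

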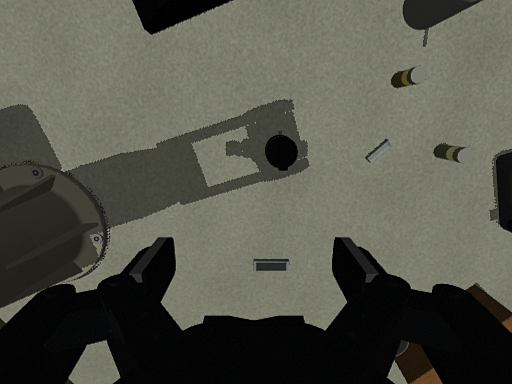

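```bash
cat >> h.py <<'E'
def tdown(yawdeg):
    y=np.radians(yawdeg); x=np.array([np.cos(y),np.sin(y),0]); z=np.array([0,0,-1.]); return np.c_[x,np.cross(z,x),z]
E
python3 - <<'E'
from h import *
print(rv(tdown(54.1)),to([.4661,-.133,.13]))
E
```

```text
[-0.098  0.041  0.322] [0.483 1.098 5.291]
```

Request:
servo_tool(steps=[[0, 0, 0, -0.1, 0.04, 0.32, 1], [0.08, 0.18, 0.88, 0, 0, 0, 1], [0.08, 0.18, 0.88, 0, 0, 0, 1], [0.08, 0.18, 0.88, 0, 0, 0, 1], [0.08, 0.18, 0.88, 0, 0, 0, 1], [0.08, 0.18, 0.88, 0, 0, 0, 1], [0.08, 0.18, 0.88, 0, 0, 0, 1], [0, 0, 0, 0, 0, 0, 0.1], [0, 0, 0, 0, 0, 0, 0.1], [0, 0, 0, 0, 0, 0, 0.1]])

```text
clock: 22.53
tool_pos: [0.4678, -0.1348, 0.1326]
tcp_rot: [0.891, 0.454, 0.001, 0.001]
contact_force: [1.0, 0.6, 0.2]
finger_gap: 0.0518
```

Run:
```python
from h import *
st(); print(rv(tdown(54.1)),to([.4661,-.133,.1]),to([.4661,-.133,.076]))
snap("wrist","w14")
```

```text
t22.53 q [-2.830e-01  2.660e-01  2.015e+00 -1.000e-03  8.570e-01  3.450e-01] p [ 0.4678 -0.1348  0.1326] F [1.  0.6 0.2] M [ 0.01 -0.01  0.04] gap 0.0518
[[0.587, 0.809, 0.002], [0.809, -0.587, -0.001], [0.0, 0.003, -1.0]]
[ 0.029 -0.005 -0.016] [ 0.01  -0.062  0.814] [ 0.01  -0.064  1.414]
```

View pics/w14.png

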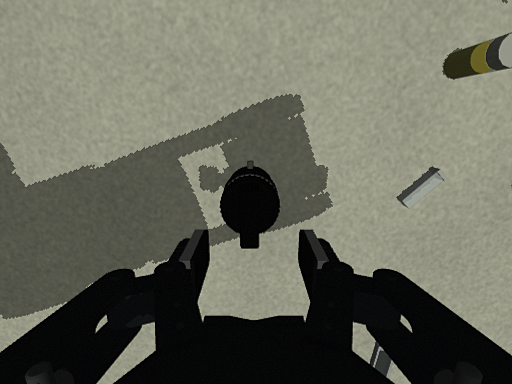

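The wing (250,240) is just left of centre between the pads. Correcting 2.5 mm and descending.

Request:
servo_tool(steps=[[0.01, -0.06, 0.3, 0, 0, 0, 0.1], [0, 0, 0.5, 0, 0, 0, 0.1], [0, 0, 0.4, 0, 0, 0, 0.1], [0, 0, 0.15, 0, 0, 0, 0.1], [0, 0, 0, 0, 0, 0, 0.1], [0, 0, 0, 0, 0, 0, 0.1]])

```text
clock: 23.08
tool_pos: [0.4665, -0.1331, 0.0788]
tcp_rot: [0.891, 0.454, 0.001, 0.002]
contact_force: [-0.4, -0.1, 0.0]
finger_gap: 0.0469
```

Run:
```python
from h import *
st(); print(rv(tdown(54.1)),to([.4661,-.133,.076]))
snap("wrist","w15")
```

```text
t23.08 q [-2.810e-01  3.510e-01  2.055e+00 -1.000e-03  7.310e-01  3.490e-01] p [ 0.4665 -0.1331  0.0788] F [-0.4 -0.1  0. ] M [ 0.02 -0.08  0.03] gap 0.0469
[[0.588, 0.809, 0.004], [0.809, -0.588, -0.002], [0.001, 0.004, -1.0]]
[ 0.047 -0.01  -0.024] [-0.004 -0.011  0.071]
```

View pics/w15.png

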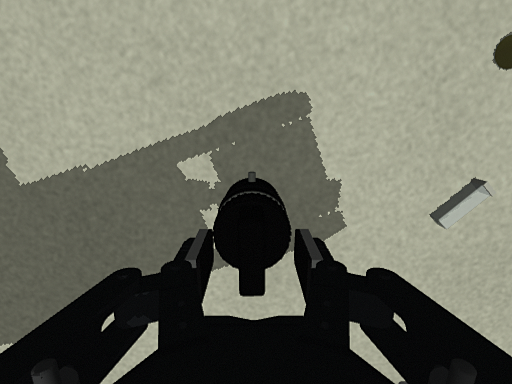

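Request:
servo_tool(steps=[[0, -0.01, 0.06, 0, 0, 0, 0.1], [0, 0, 0, 0, 0, 0, -1], [0, 0, 0, 0, 0, 0, -1], [0, 0, 0, 0, 0, 0, -1], [0, 0, 0, 0, 0, 0, -1], [0, 0, 0, 0, 0, 0, -1], [0, 0, 0, 0, 0, 0, -1], [0, 0, 0, 0, 0, 0, -1], [0, 0, 0, 0, 0, 0, -1]])

```text
clock: 23.88
tool_pos: [0.4657, -0.1327, 0.0755]
tcp_rot: [0.891, 0.454, 0.001, 0.001]
contact_force: [-1.9, 0.5, 5.7]
finger_gap: 0.013
```

Run:
```python
from h import *
s,T=st(); print("yaw",np.degrees(np.arctan2(T[1,0],T[0,0])))
snap("wrist","w16")
```

```text
t23.88 q [-2.800e-01  3.570e-01  2.058e+00 -1.000e-03  7.240e-01  3.490e-01] p [ 0.4657 -0.1327  0.0755] F [-1.9  0.5  5.7] M [0.16 0.32 0.08] gap 0.013
[[0.588, 0.809, 0.002], [0.809, -0.588, -0.001], [0.0, 0.003, -1.0]]
yaw 53.97446120075144
```

View pics/w16.png

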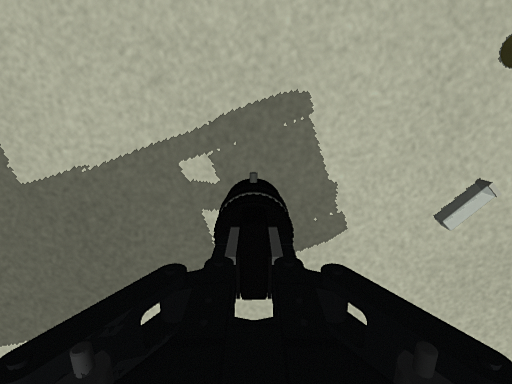

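Gripped on the wing (gap 13 mm, pin visible at (253,177)). Lifting and carrying to the well.

Request:
servo_tool(steps=[[0, 0, -0.3, 0, 0, 0, -1], [0, 0, -0.8, 0, 0, 0, -1], [0, 0, -0.8, 0, 0, 0, -1], [0, 0, -0.8, 0, 0, 0, -1], [0, 0, -0.8, 0, 0, 0, -1], [0, 0, -0.8, 0, 0, 0, -1], [0, 0, -0.8, 0, 0, 0, -1], [0, 0, 0, 0, 0, -1, -1], [0, 0, 0, 0, 0, -1, -1], [0, 0, 0, 0, 0, -1, -1], [0, 0, 0, 0, 0, -1, -1], [0, 0, 0, 0, 0, -0.3, -1], [0, 0, 0, 0, 0, 0, -1], [0, 0, 0, 0, 0, 0, -1]])

```text
clock: 25.1
tool_pos: [0.4648, -0.1324, 0.2789]
tcp_rot: [0.791, 0.612, 0.0, 0.001]
contact_force: [-0.3, 0.7, -0.9]
finger_gap: 0.0128
```

Run:
```python
from h import *
s,T=st(); print("yaw",np.degrees(np.arctan2(T[1,0],T[0,0])))
print(rv(tdown(75.5)),to([.5352,.1807,.28]))
```

```text
t25.10 q [-2.800e-01  8.100e-02  1.872e+00 -1.000e-03  1.186e+00 -2.500e-02] p [ 0.4648 -0.1324  0.2789] F [-0.3  0.7 -0.9] M [0.05 0.01 0.01] gap 0.0128
[[0.252, 0.968, 0.002], [0.968, -0.252, -0.001], [-0.001, 0.002, -1.0]]
yaw 75.39763301428513
[ 0.023  0.007 -0.02 ] [ 8.018 -0.27  -0.033]
```

Request:
servo_tool(steps=[[0.4, -0.01, 0, 0, 0, 0, -1], [0.8, -0.03, 0, 0, 0, 0, -1], [0.8, -0.03, 0, 0, 0, 0, -1], [0.8, -0.03, 0, 0, 0, 0, -1], [0.8, -0.03, 0, 0, 0, 0, -1], [0.8, -0.03, 0, 0, 0, 0, -1], [0.8, -0.03, 0, 0, 0, 0, -1], [0.8, -0.03, 0, 0, 0, 0, -1], [0.8, -0.03, 0, 0, 0, 0, -1], [0.8, -0.02, 0, 0, 0, 0, -1], [0.4, 0, 0, 0, 0, 0, -1], [0, 0, 0, 0, 0, 0, -1], [0, 0, 0, 0, 0, 0, -1]])

```text
clock: 26.18
tool_pos: [0.5346, 0.1803, 0.2783]
tcp_rot: [0.791, 0.612, -0.0, 0.001]
contact_force: [0.6, 0.8, -2.1]
finger_gap: 0.0127
```

Run:
```python
from h import *
s,T=st(); print("yaw",np.degrees(np.arctan2(T[1,0],T[0,0])))
print(rv(tdown(75.5)),to([.5352,.1807,.245]))
snap("wrist","w17"); snap("scene","s17")
```

```text
t26.18 q [ 0.324  0.216  1.713 -0.002  1.212  0.577] p [0.5346 0.1803 0.2783] F [ 0.6  0.8 -2.1] M [ 0.04 -0.03 -0.01] gap 0.0127
[[0.25, 0.968, 0.001], [0.968, -0.25, -0.002], [-0.002, 0.002, -1.0]]
yaw 75.52550393270876
[0.019 0.018 0.005] [0.014 0.01  0.833]
```

View pics/w17.png

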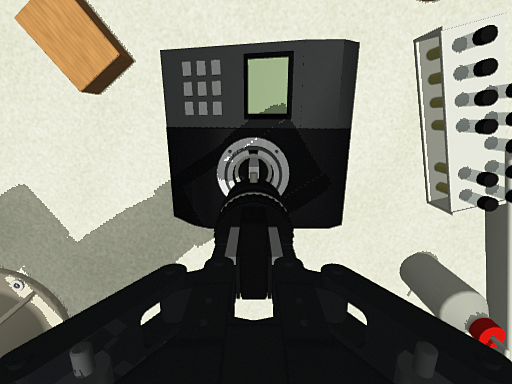

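Pin (253,182) is in line with the +y notch (253,152). Lowering over the glass.

Request:
servo_tool(steps=[[0.014, 0.01, 0.5, 0.02, 0.02, 0, -1], [0, 0, 0.5, 0, 0, 0, -1], [0, 0, 0.3, 0, 0, 0, -1], [0, 0, 0.3, 0, 0, 0, -1], [0, 0, 0.3, 0, 0, 0, -1], [0, 0, 0.3, 0, 0, 0, -1], [0, 0, 0.3, 0, 0, 0, -1], [0, 0, 0, 0, 0, 0, -1], [0, 0, 0, 0, 0, 0, -1]])

```text
clock: 27.03
tool_pos: [0.5352, 0.1804, 0.1781]
tcp_rot: [0.791, 0.612, -0.0, -0.0]
contact_force: [0.8, -0.6, -1.4]
finger_gap: 0.0127
```

Run:
```python
from h import *
s,T=st(); print("yaw",np.degrees(np.arctan2(T[1,0],T[0,0])))
print(rv(tdown(75.5)),to([.5352,.1807,.1705]))
p=snap("wrist","w18")[0]
cv2.imwrite("pics/w18c.png",cv2.resize(p[100:270,150:360],None,fx=3.5,fy=3.5,interpolation=cv2.INTER_CUBIC)[:,:,::-1])
```

```text
t27.03 q [3.220e-01 3.180e-01 1.814e+00 1.000e-03 1.009e+00 5.750e-01] p [0.5352 0.1804 0.1781] F [ 0.8 -0.6 -1.4] M [ 0.05 -0.05 -0.02] gap 0.0127
[[0.251, 0.968, -0.0], [0.968, -0.251, 0.0], [0.0, -0.001, -1.0]]
yaw 75.47154652659106
[-0.006 -0.004 -0.006] [ 0.007 -0.001  0.19 ]
```

View pics/w18c.png

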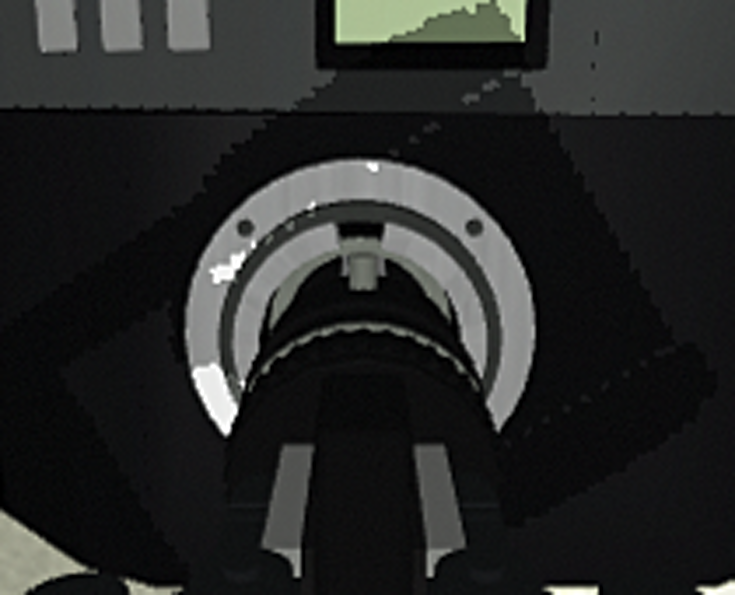

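Pin (362,268) lines up with the notch (360,230). Continuing into the bore.

Request:
servo_tool(steps=[[0.007, 0, 0.2, 0, 0, 0, -1], [0, 0, 0.2, 0, 0, 0, -1], [0, 0, 0.2, 0, 0, 0, -1], [0, 0, 0.1, 0, 0, 0, -1], [0, 0, 0, 0, 0, 0, -1]])

```text
clock: 27.5
tool_pos: [0.5348, 0.1806, 0.1494]
tcp_rot: [0.791, 0.612, -0.0, -0.0]
contact_force: [0.5, -0.8, -1.7]
finger_gap: 0.0127
```

Run:
```python
from h import *
s,T=st(); print("foot",s["tool_pos"][2]-.0755)
print(rv(tdown(75.5)),to([.5352,.1807,.1445]))
p=snap("wrist","w19")[0]
cv2.imwrite("pics/w19c.png",cv2.resize(p[100:270,150:360],None,fx=3.5,fy=3.5,interpolation=cv2.INTER_CUBIC)[:,:,::-1])
```

```text
t27.50 q [3.230e-01 3.530e-01 1.838e+00 1.000e-03 9.520e-01 5.760e-01] p [0.5348 0.1806 0.1494] F [ 0.5 -0.8 -1.7] M [0.01 0.08 0.  ] gap 0.0127
[[0.251, 0.968, -0.001], [0.968, -0.251, 0.0], [-0.0, -0.001, -1.0]]
foot 0.07390296675387927
[-0.013  0.001 -0.006] [0.006 0.01  0.123]
```

View pics/w19c.png

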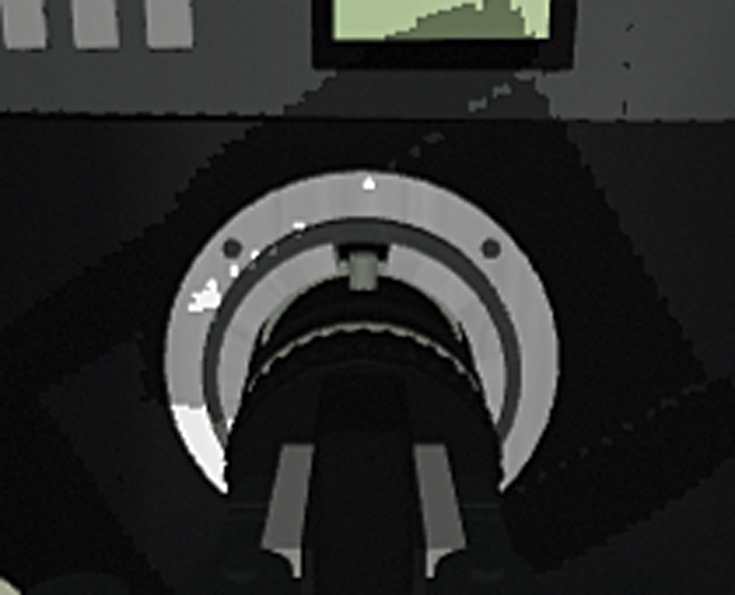

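Request:
servo_tool(steps=[[0, 0.01, 0.05, 0, 0, 0, -1], [0, 0, 0.05, 0, 0, 0, -1], [0, 0, 0.05, 0, 0, 0, -1], [0, 0, 0.05, 0, 0, 0, -1], [0, 0, 0, 0, 0, 0, -1]])

```text
clock: 27.97
tool_pos: [0.5363, 0.1808, 0.143]
tcp_rot: [0.791, 0.612, 0.001, 0.0]
contact_force: [-0.3, 0.3, 4.2]
finger_gap: 0.0132
```

Request:
servo_tool(steps=[[0, 0, 0.05, 0, 0, 0, -1], [0, 0, 0.04, 0, 0, 0, -1], [0, 0, 0, 0, 0, 0, -1]])

```text
clock: 28.22
tool_pos: [0.5363, 0.1809, 0.1396]
tcp_rot: [0.791, 0.612, 0.001, 0.0]
contact_force: [-0.8, -0.1, 7.3]
finger_gap: 0.0127
```

Run:
```python
from h import *
s,T=st(); print("foot",s["tool_pos"][2]-.0755)
print(rv(tdown(75.5)),to([.5352,.1807,.138]))
```

```text
t28.22 q [3.220e-01 3.670e-01 1.844e+00 1.000e-03 9.290e-01 5.750e-01] p [0.5363 0.1809 0.1396] F [-0.8 -0.1  7.3] M [-0.05  0.33  0.03] gap 0.0127
[[0.251, 0.968, 0.002], [0.968, -0.251, 0.001], [0.002, 0.001, -1.0]]
foot 0.06413547115848019
[ 0.016 -0.019 -0.007] [-0.011 -0.027  0.041]
```

Request:
servo_tool(steps=[[-0.005, -0.015, 0.03, 0, 0, 0, -1], [0, 0, 0.025, 0, 0, 0, -1], [0, 0, 0, 0, 0, 0, -1]])

```text
clock: 28.47
tool_pos: [0.5362, 0.1809, 0.1378]
tcp_rot: [0.791, 0.612, 0.002, 0.0]
contact_force: [-1.0, -0.5, 8.6]
finger_gap: 0.0129
```

Run:
```python
from h import *
s,T=st(); print("foot",s["tool_pos"][2]-.0755)
print(rv(tdown(75.5)),to([.5352,.1807,.138]))
p=snap("wrist","w20")[0]
cv2.imwrite("pics/w20c.png",cv2.resize(p[100:270,150:360],None,fx=3.5,fy=3.5,interpolation=cv2.INTER_CUBIC)[:,:,::-1])
```

```text
t28.47 q [3.220e-01 3.680e-01 1.846e+00 1.000e-03 9.240e-01 5.760e-01] p [0.5362 0.1809 0.1378] F [-1.  -0.5  8.6] M [-0.17  0.29 -0.  ] gap 0.0129
[[0.251, 0.968, 0.003], [0.968, -0.251, 0.001], [0.002, 0.002, -1.0]]
foot 0.062349072631306054
[ 0.027 -0.023 -0.006] [-0.011 -0.023 -0.004]
```

View pics/w20c.png

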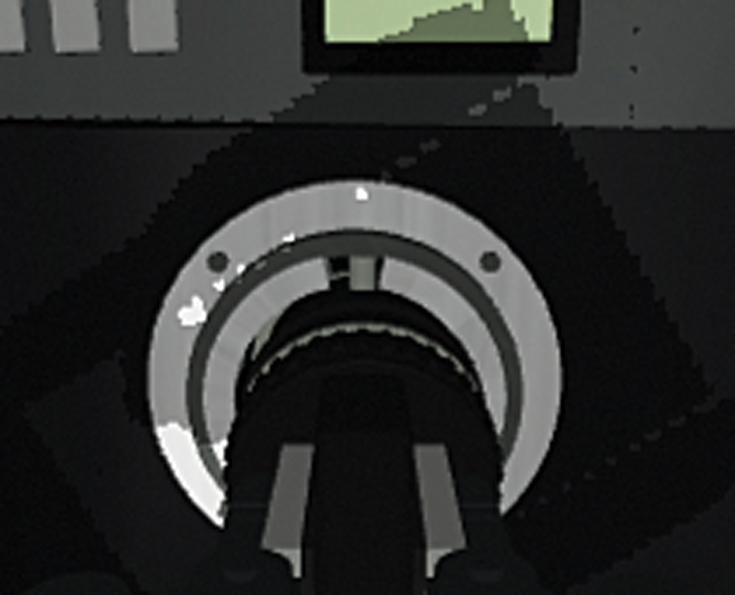

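Pins are in the notches, foot about 62.5 mm with the spring at about 10 N. Correcting 1 mm sideways and starting the clockwise twist.

Request:
servo_tool(steps=[[-0.01, -0.025, 0, 0, 0, 0, -1], [0, 0, 0, 0, 0, 0, -1], [0, 0, 0, 0, 0, 0.5, -1], [0, 0, 0, 0, 0, 0.8, -1], [0, 0, 0, 0, 0, 0.8, -1], [0, 0, 0, 0, 0, 0.8, -1], [0, 0, 0, 0, 0, 0, -1]])

```text
clock: 29.1
tool_pos: [0.5356, 0.1809, 0.1382]
tcp_rot: [0.863, 0.505, 0.002, 0.0]
contact_force: [0.4, -0.7, 8.5]
finger_gap: 0.0125
```

Run:
```python
from h import *
s,T=st(); print("foot",s["tool_pos"][2]-.0755); y=75.5-np.degrees(np.arctan2(T[1,0],T[0,0])); print("turned",y)
print(rv(tdown(75.5-y)),to([.5352,.1807,.138]))
p=snap("wrist","w21")[0]
cv2.imwrite("pics/w21c.png",cv2.resize(p[100:270,150:360],None,fx=3.5,fy=3.5,interpolation=cv2.INTER_CUBIC)[:,:,::-1])
```

```text
t29.10 q [3.230e-01 3.670e-01 1.848e+00 1.000e-03 9.230e-01 8.330e-01] p [0.5356 0.1809 0.1382] F [ 0.4 -0.7  8.5] M [-0.14 -0.03 -0.08] gap 0.0125
[[0.489, 0.872, 0.004], [0.872, -0.489, 0.002], [0.003, 0.003, -1.0]]
foot 0.0627176941339413
turned 14.773487990591093
[ 0.029 -0.04  -0.   ] [-0.011 -0.007  0.005]
```

View pics/w21c.png

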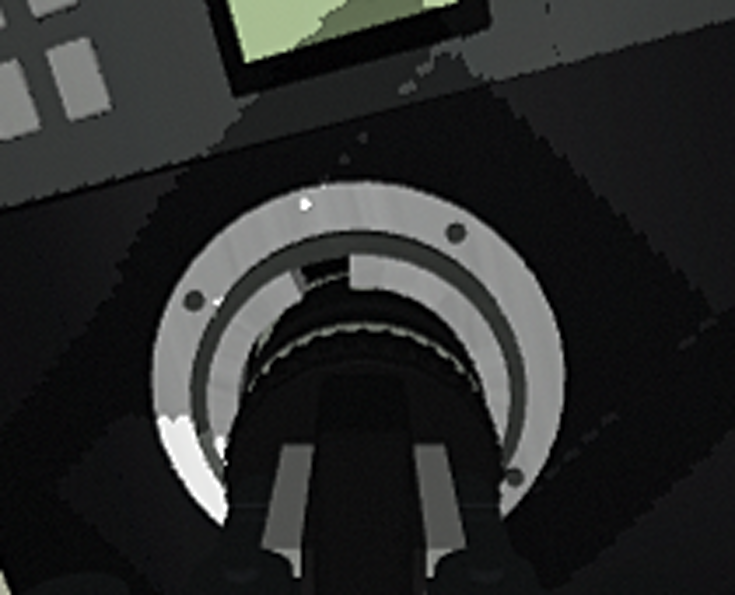

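The pin is under the lip (notch now empty at (325,270)), torque tiny. Continuing.

Request:
servo_tool(steps=[[0, 0, 0, 0, 0, 1, -1], [0, 0, 0, 0, 0, 1, -1], [0, 0, 0, 0, 0, 1, -1], [0, 0, 0, 0, 0, 1, -1], [0, 0, 0, 0, 0, 1, -1], [0, 0, 0, 0, 0, 1, -1], [0, 0, 0, 0, 0, 1, -1], [0, 0, 0, 0, 0, 1, -1], [0, 0, 0, 0, 0, 0, -1]])

```text
clock: 29.9
tool_pos: [0.5355, 0.1809, 0.1382]
tcp_rot: [0.984, 0.179, 0.002, -0.0]
contact_force: [-0.0, -0.1, 8.4]
finger_gap: 0.013
```

```bash
cat > chk.py <<'E'
from h import *
s,T=st(); print("foot",s["tool_pos"][2]-.0755); y=75.5-np.degrees(np.arctan2(T[1,0],T[0,0])); print("turned",y)
print(rv(tdown(75.5-y)),to([.5352,.1807,.138]))
E
python3 chk.py
```

```text
t29.90 q [3.230e-01 3.670e-01 1.848e+00 1.000e-03 9.230e-01 1.533e+00] p [0.5355 0.1809 0.1382] F [-0.  -0.1  8.4] M [-0.09  0.05 -0.09] gap 0.013
[[0.936, 0.353, 0.004], [0.353, -0.936, 0.002], [0.004, -0.0, -1.0]]
foot 0.06267730986560553
turned 54.835902969633814
[-0.003 -0.047  0.   ] [-0.01   0.002  0.004]
```

Request:
servo_tool(steps=[[0, 0, 0, 0, 0, 1, -1], [0, 0, 0, 0, 0, 1, -1], [0, 0, 0, 0, 0, 1, -1], [0, 0, 0, 0, 0, 1, -1], [0, 0, 0, 0, 0, 1, -1], [0, 0, 0, 0, 0, 1, -1], [0, 0, 0, 0, 0, 0.5, -1], [0, 0, 0, 0, 0, 0, -1]])

```text
clock: 30.57
tool_pos: [0.5355, 0.1809, 0.1381]
tcp_rot: [0.995, -0.102, 0.002, -0.001]
contact_force: [-0.4, -0.2, 9.2]
finger_gap: 0.0128
```

```bash
python3 chk.py
```

```text
t30.57 q [0.323 0.367 1.848 0.    0.923 2.097] p [0.5355 0.1809 0.1381] F [-0.4 -0.2  9.2] M [-0.12  0.05 -0.04] gap 0.0128
[[0.979, -0.203, 0.004], [-0.203, -0.979, 0.002], [0.003, -0.002, -1.0]]
foot 0.06263953227303055
turned 87.192579570339
[-0.026 -0.037  0.   ] [-0.006  0.006  0.003]
```

Request:
servo_tool(steps=[[0, 0, 0, 0, 0, 0.5, -1], [0, 0, 0, 0, 0, 0.4, -1], [0, 0, 0, 0, 0, 0, -1], [0, 0, 0, 0, 0, 0, -1]])

```text
clock: 30.9
tool_pos: [0.5354, 0.1806, 0.1381]
tcp_rot: [0.99, -0.139, 0.002, -0.001]
contact_force: [-0.3, -1.2, 9.5]
finger_gap: 0.0128
```

```bash
python3 chk.py
```

```text
t30.90 q [0.323 0.367 1.848 0.    0.923 2.173] p [0.5354 0.1806 0.1381] F [-0.3 -1.2  9.5] M [-0.32  0.08  0.08] gap 0.0128
[[0.961, -0.276, 0.003], [-0.276, -0.961, 0.001], [0.003, -0.002, -1.0]]
foot 0.06260664882076768
turned 91.52316172701376
[-0.023 -0.032  0.   ] [-0.004 -0.     0.003]
```

Request:
servo_tool(steps=[[0, 0, 0, 0, 0, 0.2, -1], [0, 0, 0, 0, 0, 0, -1], [0, 0, 0, 0, 0, 0, -1]])

```text
clock: 31.15
tool_pos: [0.5353, 0.1804, 0.1381]
tcp_rot: [0.989, -0.148, 0.001, -0.001]
contact_force: [-0.8, -1.8, 9.1]
finger_gap: 0.0131
```

```bash
python3 chk.py
```

```text
t31.15 q [ 0.323  0.367  1.848 -0.     0.924  2.19 ] p [0.5353 0.1804 0.1381] F [-0.8 -1.8  9.1] M [-0.54  0.22  0.17] gap 0.0131
[[0.956, -0.292, 0.003], [-0.292, -0.956, 0.001], [0.003, -0.002, -1.0]]
foot 0.06262293096254352
turned 92.49981205043528
[-0.019 -0.032  0.   ] [-0.004 -0.006  0.003]
```

At the stop (92.5°, torque rising). Easing up to let the spring lift the pins into their seats.

Request:
servo_tool(steps=[[0, 0, -0.025, 0, 0, -0.06, -1], [0, 0, -0.025, 0, 0, 0, -1], [0, 0, -0.02, 0, 0, 0, -1], [0, 0, 0, 0, 0, 0, -1], [0, 0, 0, 0, 0, 0, -1]])

```text
clock: 31.57
tool_pos: [0.5351, 0.1804, 0.1404]
tcp_rot: [0.989, -0.145, 0.001, -0.001]
contact_force: [1.3, -3.2, 6.7]
finger_gap: 0.013
```

```bash
python3 chk.py
```

```text
t31.57 q [ 0.323  0.363  1.847 -0.     0.929  2.185] p [0.5351 0.1804 0.1404] F [ 1.3 -3.2  6.7] M [-0.54 -0.19  0.14] gap 0.013
[[0.958, -0.288, 0.003], [-0.288, -0.958, 0.001], [0.002, -0.002, -1.0]]
foot 0.06490736135012261
turned 92.21949762818052
[-0.018 -0.026  0.   ] [ 0.001 -0.007  0.06 ]
```

Request:
servo_tool(steps=[[0, 0, -0.015, 0, 0, 0, -1], [0, 0, -0.012, 0, 0, 0, -1], [0, 0, 0, 0, 0, 0, -1], [0, 0, 0, 0, 0, 0, -1]])

```text
clock: 31.9
tool_pos: [0.5349, 0.1805, 0.1411]
tcp_rot: [0.989, -0.145, 0.001, -0.001]
contact_force: [1.8, -2.4, 5.4]
finger_gap: 0.0129
```

```bash
python3 chk.py
```

```text
t31.90 q [0.323 0.362 1.846 0.    0.931 2.185] p [0.5349 0.1805 0.1411] F [ 1.8 -2.4  5.4] M [-0.62 -0.57  0.1 ] gap 0.0129
[[0.958, -0.288, 0.002], [-0.288, -0.958, 0.001], [0.002, -0.002, -1.0]]
foot 0.0656369963960892
turned 92.22381686841234
[-0.017 -0.02   0.   ] [ 0.007 -0.006  0.078]
```

Request:
servo_tool(steps=[[0, 0, -0.012, 0, 0, 0, -1], [0, 0, 0, 0, 0, 0, -1], [0, 0, 0, 0, 0, 0, -1]])

```text
clock: 32.15
tool_pos: [0.5347, 0.1806, 0.1415]
tcp_rot: [0.989, -0.145, 0.001, -0.001]
contact_force: [3.5, -2.6, 3.4]
finger_gap: 0.0129
```

Request:
servo_tool(steps=[[0, 0, -0.012, 0, 0, 0, -1], [0, 0, 0, 0, 0, 0, -1], [0, 0, 0, 0, 0, 0, -1]])

```text
clock: 32.4
tool_pos: [0.5346, 0.1805, 0.1417]
tcp_rot: [0.989, -0.145, 0.001, -0.001]
contact_force: [5.4, -3.2, 1.2]
finger_gap: 0.0126
```

```bash
python3 chk.py
```

```text
t32.40 q [0.323 0.362 1.846 0.    0.932 2.185] p [0.5346 0.1805 0.1417] F [ 5.4 -3.2  1.2] M [-0.57 -1.04  0.1 ] gap 0.0126
[[0.958, -0.288, 0.002], [-0.288, -0.958, 0.001], [0.001, -0.001, -1.0]]
foot 0.06620438137665759
turned 92.2266446120504
[-0.015 -0.015  0.   ] [ 0.012 -0.008  0.093]
```

Seated: foot 66.2 mm and the spring load now taken by the seat. Relieving the small side load, then a last look.

Request:
servo_tool(steps=[[0.014, 0, 0, 0, 0, 0, -1], [0, 0, 0, 0, 0, 0, -1], [0, 0, 0, 0, 0, 0, -1]])

```text
clock: 32.65
tool_pos: [0.5348, 0.1804, 0.1417]
tcp_rot: [0.989, -0.145, 0.0, -0.001]
contact_force: [4.2, -2.5, 1.9]
finger_gap: 0.0126
```

```bash
python3 chk.py
python3 - <<'E'
from h import *
p=snap("wrist","w22")[0]; q=snap("scene","s22")[0]; snap("top","t22")
a=cv2.resize(p[100:270,150:360],None,fx=1.9,fy=2.2); b=cv2.resize(q[60:220,220:380],(400,374))
cv2.imwrite("pics/fin.png",np.hstack([a,b])[:,:,::-1])
E
```

```text
t32.65 q [3.220e-01 3.620e-01 1.845e+00 1.000e-03 9.330e-01 2.185e+00] p [0.5348 0.1804 0.1417] F [ 4.2 -2.5  1.9] M [-0.33 -0.81  0.06] gap 0.0126
[[0.958, -0.288, 0.001], [-0.288, -0.958, 0.001], [0.0, -0.001, -1.0]]
foot 0.06618108014916911
turned 92.2312096044004
[-0.013 -0.006  0.   ] [ 0.008 -0.009  0.092]
```

View pics/fin.png

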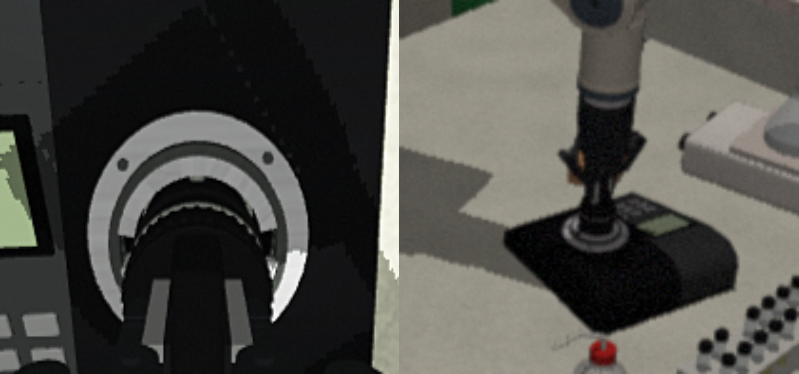

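View pics/s22.png

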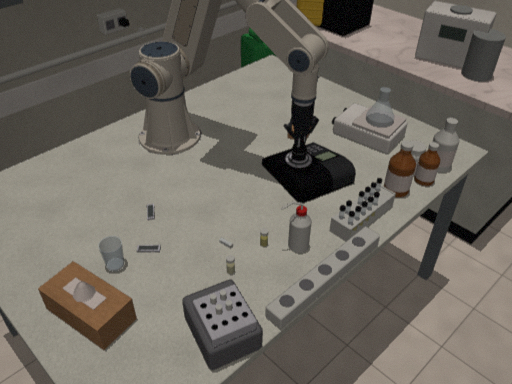

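The collar picture shows the cap down in the bore with its pin line along the meter's x. The two empty notches are at (125,245) and (272,240), and the bystanders look unmoved. Handing in.

```bash
python3 -c "
from station import arm
print(arm.job_done()); s=arm.state(); print(s['clock'],s['tool_pos'],s['contact_force'],s['finger_gap'])"
```

```text
the job is handed in; nothing more can be done
None
the job is handed in; nothing more can be done
```

The job is handed in at about 33 s on the robot's clock: the glass stands in the slot and the cap is seated at the stop, still in the gripper.

- **Glass:** I took the largest of the three glasses (measured 102 x 34 mm) and stood it up from the far side of the meter. It was lowered until it met the slot floor at about 5 N, then released. The picture afterwards showed it upright and centred, with its top at about 124 mm.
- **Cap:** It went over the glass with its pins in the notches and was pushed down to about 62.6 mm against the spring. I then twisted it clockwise to the stop, where the torque rose at about 92.5°.
- **Seat:** I let it rise into its seat, and at the last check the foot was at about 66.2 mm, turned 92.2°, with the gripper gap at 12.6 mm. The upward force on the tool had dropped from about 9 N to about 2 N, which fits the seat carrying most of the spring load.
- **Checks that disagreed or stayed open:** About 5 N of side force on the cap and up to about 0.9 N m of moment remained at the end. Two camera estimates of the well centre differed by about 0.9 mm. I compared the other objects with the start only by eye in the scene picture, and they looked unmoved.

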